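# Put the printing stamps away after the workshop

## Robot

A 6-joint arm with a two-finger parallel gripper is mounted at the origin on the work surface. World frame = base frame: x ahead of the robot, y to its left, z up, the work surface at z = 0. Lengths are in mm, angles in degrees, forces in N, time in s.
With the tool pointing down it reaches from about 300 to 850 mm from the base axis. Payload 4.2 kg.
Tool frame: the origin (TCP) lies on the centre line of the jaws, within the pads' length; the fingertips stand env.nose_length ahead of it and the grasp point (between the pads) lies 2 mm behind it (env.nose_length is the distance from the TCP to the fingertips, in mm); z points along the fingers, y is the direction in which the jaws open and shut (so a half turn about z gives the same grasp; the last joint's range is limited). The gripper opens to 91 mm and grips with 3 to 60 N. Pads are 32 mm wide; open, the fingers measure 118 mm over their backs; the gripper's body (76 mm by 178 mm) begins 60 mm behind the grasp point.
Start: joints at [68.812, 18.312, 89.639, -0, 72.044, -1.146], TCP at [197.061, 540.193, 230.976] pointing down, gripper open.
Joint ranges: [-177.97, 177.97], [-48.28, 115.42], [12.27, 149.76], [-77.06, 257.06], [2.81, 150.46], [-146.56, 146.56]. Speed limits (degrees/s): [147.25, 147.25, 180, 180, 180, 180].

## Interface

Orientations are given as [roll, pitch, yaw] about the fixed x, y, z axes, in that order (R = Rz(yaw) Ry(pitch) Rx(roll)).
In Python, from workcell import env gives the robot as it stands. The module is installed in compiled form; this text tells all that it offers.
- The arm moves only by the tool jog_arm, never from a script. Its argument "deltas" is a list that holds one entry, the list of rows, each a list of 5 numbers: the shift along the tool's x, y, z in m, then the turn about the tool's z in degrees, then the finger opening in m, from 0 to 0.0912. A call has 1 to 20 rows; each row is the pose to reach, as a shift and turn from the pose commanded when the call began, along the tool's axes at that moment; what a row does not reach only later rows make up. A row lasts 1/12 s, in which the tool goes at most 41.7 mm and 7.16 degrees, less where a joint would pass 70% of its speed; a pose out of reach is approached as far as the arm can. A call with a gripper value outside its range is refused whole. The fingers move at their own pace and stop on an object; "grip_force" is the grip in N (left out, the last holds). Time passes only in rows, so rows that repeat a pose let the fingers close. It gives the time, the measured TCP pose, the force and the opening at its end, in the units of the state.
- env.state(): the state, without advancing time (a new reading comes with each control period).
- env.grab_frame(name): name is "scene" or "side" or "wrist"; returns the picture (384x512x3 uint8, red, green, blue); there is no depth.
- env.camera_params(name): a dict with "fx", "fy", "cx", "cy" (pixels), "xyz" and "orientation" of the camera in the world. Camera axes: x right, y down, z forward; pixel columns grow to the right and rows downward; lengths in mm; the calibration is good to about 2 mm. A picture is of the moment at which its call begins: read the wrist's pose just before it. camera_params takes no time and is no camera call; for the wrist camera it gives the pose at the moment of the call.
- env.job_done(): hands the job in, once; it reports no verdict.
Trained networks look in the newest picture that a camera, given by its name, has taken for a name from the list of things; names that differ only in an ending like _2 or _b are one class to them, and where a whole thing is asked for, a point or a joint stands for the part that bears it (a point fixed in the world has none). Each returns a list of dicts, best first, with "conf" (0 to 1); they miss things now and then, are a little off and sometimes report something else, mostly with a low value. They report only what shows in the picture. A call takes as long as a camera call.
- env.look_for(camera, label): "xyz" ([x, y, z] in mm, in world coordinates, good to about 4 mm: the middle of the surface that is visible of it).
The state is a dict: "time_s": time; "qpos": joint angles; "qvel": joint speeds; "effort": joint torques, N m; "ee_pos": TCP position; "ee_rot": TCP orientation; "force": force on the tool from outside, world axes, zero at the start; "torque": the same for the moment, N m; "gripper_width": finger opening in mm.
Only numpy, scipy, OpenCV 4.12 (cv2) and the standard library are available. Lean on these libraries where they do the work, as an engineer would, in place of code of your own. Each camera call takes 0.05 s, during which the arm holds its last target.

## Task

Clear the washed printing stamps off the craft table. Lay each broad rectangular block flat and square across the narrow drying rail, centred over it so that its two ends overhang evenly; put every round stamp in the square tray and every slim border stamp, with the dry one that still lies on the rail, in the oblong tray. Leave the bottle, the jar and the brush where they are.

Things in the scene. Friction and masses are not known exactly. Their poses are not given: they have to be found in the camera images.
- block1: A broad rectangular wooden printing block with a dark carved rubber face, 78 x 42 x 24 mm. Origin at its centre; x along the 78 mm length, y along the 42 mm width, z through the 24 mm thickness. Starts lying flat on the table, carved face up. About 70 g. May be absent.
- block2: A broad rectangular wooden printing block with a dark carved rubber face, 78 x 42 x 24 mm. Origin at its centre; x along the 78 mm length, y along the 42 mm width, z through the 24 mm thickness. Starts lying flat on the table, carved face up. About 70 g. May be absent.
- block3: A broad rectangular wooden printing block with a dark carved rubber face, 78 x 42 x 24 mm. Origin at its centre; x along the 78 mm length, y along the 42 mm width, z through the 24 mm thickness. Starts lying flat on the table, carved face up. About 70 g. May be absent.
- block4: A broad rectangular wooden printing block with a dark carved rubber face, 78 x 42 x 24 mm. Origin at its centre; x along the 78 mm length, y along the 42 mm width, z through the 24 mm thickness. Starts lying flat on the table, carved face up. About 70 g. May be absent.
- round1: A round wooden printing stamp, a disc 52 mm in diameter and 22 mm thick. Origin at its centre, z is the disc's axis. Starts lying flat on the table. About 45 g. May be absent.
- round2: A round wooden printing stamp, a disc 52 mm in diameter and 22 mm thick. Origin at its centre, z is the disc's axis. Starts lying flat on the table. About 45 g. May be absent.
- strip1: A slim wooden border stamp, a stick 80 x 22 x 22 mm. Origin at its centre, x along the 80 mm length. Starts lying on the table. About 40 g. May be absent.
- strip2: A slim wooden border stamp, a stick 80 x 22 x 22 mm. Origin at its centre, x along the 80 mm length. Starts lying on the table. About 40 g. May be absent.
- strip3: A slim wooden border stamp, a stick 80 x 22 x 22 mm. Origin at its centre, x along the 80 mm length. This one is already dry and starts lying lengthwise on top of the drying rail. About 40 g.
- rail: The drying rail: a narrow level wooden beam 34 mm wide and 360 mm long on two short legs, fixed to the table. Its flat top is 60 mm above the table and has no lip. Origin on the table under its middle; x across the beam, y along it, z up.
- rail_top (a point): The middle of the flat top of the drying rail, 60 mm above the table; same axes as the rail (x across, y along, z up).
- square_tray: White plastic open tray, square, 150 x 150 mm outside and 35 mm high, walls and floor 5 mm thick, fixed. Origin under its centre, on the table; x and y along its sides. It stands on the left or on the right of the work.
- oblong_tray: White plastic open tray, oblong, 220 mm (its x) by 120 mm (its y) outside and 35 mm high, walls and floor 5 mm thick, fixed. Origin under its centre, on the table. It stands on the other side of the work from the square tray.
- paint_bottle: Bystander: a standing paint bottle, 44 mm in diameter, 115 mm tall; origin under its centre. Not to be moved.
- glue_jar: Bystander: a standing glue jar, 60 mm in diameter, 70 mm tall; origin under its centre. Not to be moved.
- brush: Bystander: a brush 190 mm long lying on the table beyond the drying rail, along its own x. Not to be moved.

How it is judged (in metres and radians):
At the end, for the whole second after the job is handed in: Each broad block lies level on the rail top (7 degrees, either face up), its length across the rail (15 degrees), centre within 12 mm of the rail's centre line and 170 mm of its middle; round stamps are inside the square tray, slim ones inside the oblong tray; all released and at rest (x of block1 in the frame of rail_top between -0.012 and 0.012 m and y of block1 in the frame of rail_top between -0.17 and 0.17 m and z of block1 in the frame of rail_top between 0.006 and 0.018 m and angle between the x axis of each of block1, block2, block3, block4 and the x axis of rail, either way round below 0.26 rad and angle between the z axis of each of block1, block2, block3, block4 and the z axis of rail, either way round below 0.12 rad and linear speed of each of block1, block2, block3, block4, round1, round2, strip1, strip2, strip3 below 0.02 m/s and x of block2 in the frame of rail_top between -0.012 and 0.012 m and y of block2 in the frame of rail_top between -0.17 and 0.17 m and z of block2 in the frame of rail_top between 0.006 and 0.018 m and x of block3 in the frame of rail_top between -0.012 and 0.012 m and y of block3 in the frame of rail_top between -0.17 and 0.17 m and z of block3 in the frame of rail_top between 0.006 and 0.018 m and x of block4 in the frame of rail_top between -0.012 and 0.012 m and y of block4 in the frame of rail_top between -0.17 and 0.17 m and z of block4 in the frame of rail_top between 0.006 and 0.018 m and x of round1 in the frame of square_tray between -0.062 and 0.062 m and y of round1 in the frame of square_tray between -0.062 and 0.062 m and z of round1 in the frame of square_tray between 0 and 0.04 m and x of round2 in the frame of square_tray between -0.062 and 0.062 m and y of round2 in the frame of square_tray between -0.062 and 0.062 m and z of round2 in the frame of square_tray between 0 and 0.04 m and x of strip1 in the frame of oblong_tray between -0.098 and 0.098 m and y of strip1 in the frame of oblong_tray between -0.048 and 0.048 m and z of strip1 in the frame of oblong_tray between 0 and 0.04 m and x of strip2 in the frame of oblong_tray between -0.098 and 0.098 m and y of strip2 in the frame of oblong_tray between -0.048 and 0.048 m and z of strip2 in the frame of oblong_tray between 0 and 0.04 m and x of strip3 in the frame of oblong_tray between -0.098 and 0.098 m and y of strip3 in the frame of oblong_tray between -0.048 and 0.048 m and z of strip3 in the frame of oblong_tray between 0 and 0.04 m); the robot touches nothing.
It fails at once if the paint bottle is moved by more than 40 mm (distance of paint_bottle from where it was at the start of the episode above 0.04 m).
It fails at once if the glue jar is moved by more than 40 mm (distance of glue_jar from where it was at the start of the episode above 0.04 m).
It fails at once if the brush is moved by more than 40 mm (distance of brush from where it was at the start of the episode above 0.04 m).
Of block1, block2, block3, block4 only 3 to 4 are there at a start; the rules pass over those that are not, and their reading is None.
Of round1, round2, strip1, strip2 only 3 to 4 are there at a start; the rules pass over those that are not, and their reading is None.
At some moment in a run one of round1, round2, strip1, strip2 may be knocked a few centimetres aside while the robot is not near it.
Once in a run the grip may slacken for a moment while it holds something.
It also fails if it takes over 210 s, if anything falls off the work surface, if the arm or the gripper's body presses on something with over 40 N, if the wrist force passes 120 N, or if a joint passes its speed limit or range.

## Working session

There is one attempt and no reset: what is moved stays moved. The work goes in short steps, Python scripts to look and compute and a tool call to move; the robot and the scene stay as the last step left them, time stands still between calls to the robot, and variables do not carry over. Pictures are saved under pics/ and viewed, and the job is handed in when it is done.

Besides the shell and the picture viewer there is one more tool, called after "Request:" as name(argument=value, ...) on one line, values as JSON. jog_arm: Moves the arm, as the interface text tells. Its arguments: {"type":"object","properties":{"deltas":{"type":"array"},"grip_force":{"type":"number"}},"required":["deltas"]}

```bash
mkdir -p pics; python3 - <<'E'
from workcell import env
import cv2
s=env.state();print(s['time_s'],s['ee_pos'],s['ee_rot'],s['gripper_width'],env.nose_length)
for n in ['scene','side','wrist']:
    print(n,env.camera_params(n))
    cv2.imwrite(f'pics/a_{n}.png',cv2.cvtColor(env.grab_frame(n),cv2.COLOR_RGB2BGR))
for l in ['block1','round1','strip1','rail','square_tray','oblong_tray','paint_bottle','glue_jar','brush']:
    for c in ['scene','side']:
        print(l,c,[([round(v) for v in d['xyz']],round(d['conf'],2)) for d in env.look_for(c,l)])
print(env.state()['time_s'])
E
```

```text
0.0 [196.88416738 539.72778245 230.13474954] [-1.79899198e+02 -1.79676558e-03  1.59956865e+02] 91.05914095795525 17.0
scene {'fx': 405.13877135997797, 'fy': 405.13877135997797, 'cx': 253.23204900053162, 'cy': 198.728032972367, 'xyz': array([1405.61204898, -568.81031174,  711.18704323]), 'orientation': array([-122.46005116,    0.7581701 ,   55.07937914])}
side {'fx': 424.5147267159544, 'fy': 424.5147267159544, 'cx': 260.0887326338107, 'cy': 190.98451003570216, 'xyz': array([-231.65770655, -740.50232743,  946.16748702]), 'orientation': array([-128.05213095,    0.80509474,  -47.97671167])}
wrist {'fx': 289.5555079019042, 'fy': 289.5555079019042, 'cx': 253.49002338138192, 'cy': 194.55151340965716, 'xyz': array([127.88197009, 564.08308317, 384.65638747]), 'orientation': array([1.64790066e+02, 6.45868879e-02, 6.99974925e+01])}
block1 scene [([516, 181, 23], 0.8), ([530, 66, 24], 0.62), ([526, -74, 19], 0.6), ([530, -195, 25], 0.55), ([668, -19, 54], 0.33)]
block1 side [([512, -200, 26], 0.84), ([503, 176, 23], 0.83), ([512, 62, 21], 0.73), ([509, -78, 23], 0.53)]
round1 scene [([430, -187,
[... 220 characters left out ...]
 [([424, 53, 22], 0.66), ([675, 110, 83], 0.66), ([416, 170, 23], 0.62)]
rail scene [([666, -18, 58], 0.73), ([530, -196, 24], 0.49)]
rail side [([650, -29, 60], 0.98)]
square_tray scene [([402, -377, 7], 0.66), ([527, -78, 20], 0.2)]
square_tray side [([410, -378, 4], 0.97)]
oblong_tray scene [([417, 378, 13], 0.86)]
oblong_tray side [([416, 377, 12], 0.88)]
paint_bottle scene [([642, 402, 54], 0.8)]
paint_bottle side [([621, 401, 60], 0.8), ([645, -405, 49], 0.57), ([674, 109, 82], 0.38)]
glue_jar scene [([683, -398, 46], 0.87), ([436, 54, 19], 0.23)]
glue_jar side [([644, -403, 52], 0.87), ([511, -198, 24], 0.67)]
brush scene [([788, 50, 14], 0.78)]
brush side [([776, 44, 17], 0.71)]
1.05
```

View pics/a_scene.png

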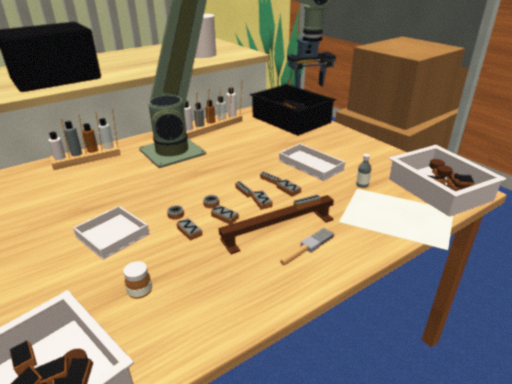

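View pics/a_side.png

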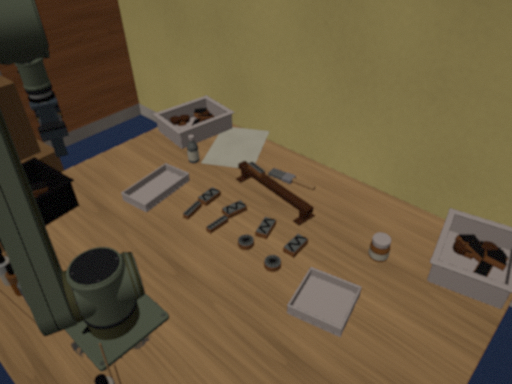

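View pics/a_wrist.png

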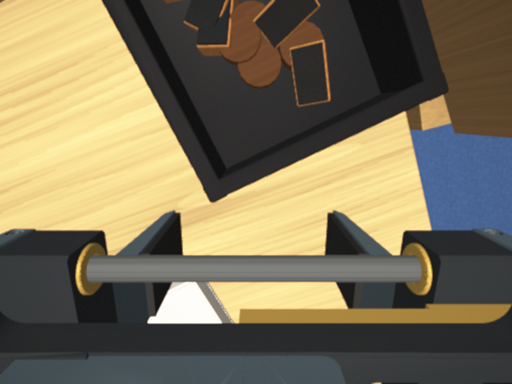

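The scene view shows 4 blocks, 2 rounds, 2 strips on the table and strip3 on the rail. The square tray is on the right (y≈-378) and the oblong one on the left (y≈+378). I'll go above the work for a wrist view.

```bash
cat > h.py <<'E'
from workcell import env
import cv2, numpy as np
from scipy.spatial.transform import Rotation as Ro
def rows(*tg):
    "targets (x,y,z,yaw): print shift from current measured pose in tool axes"
    s=env.state(); p=np.array(s['ee_pos']); r=Ro.from_euler('xyz',s['ee_rot'],degrees=True)
    # commanded tool is exactly vertical
    yaw0=s['ee_rot'][2]; R=Ro.from_euler('xyz',[180,0,yaw0],degrees=True)
    print('t %.2f'%s['time_s'],'pos',np.round(p,1),'yaw %.1f'%yaw0,'w %.1f'%s['gripper_width'],'F',np.round(s['force'],1))
    for x,y,z,yaw in tg:
        d=R.inv().apply(np.array([x,y,z])-p)/1000
        t=(yaw0-yaw+180)%360-180
        n=max(np.linalg.norm(d)*1000/41.7,abs(t)/7.16)
        print((x,y,z,yaw),'->',np.round(d,4).tolist(),round(t,1),'rows>=%.1f'%n)
def snap(cam,fn,scale=1):
    P=env.camera_params(cam); im=cv2.cvtColor(env.grab_frame(cam),cv2.COLOR_RGB2BGR)
    cv2.imwrite('pics/'+fn+'.png',im); return im,P
def topix(P,X):
    R=Ro.from_euler('xyz',P['orientation'],degrees=True).as_matrix()
    c=(np.atleast_2d(X)-P['xyz'])@R
    return np.c_[P['fx']*c[:,0]/c[:,2]+P['cx'],P['fy']*c[:,1]/c[:,2]+P['cy']]
def toworld(P,uv,z):
    R=Ro.from_euler('xyz',P['orientation'],degrees=True).as_matrix()
    uv=np.atleast_2d(uv).astype(float)
    d=np.c_[(uv[:,0]-P['cx'])/P['fx'],(uv[:,1]-P['cy'])/P['fy'],np.ones(len(uv))]@R.T
    k=(z-P['xyz'][2])/d[:,2]
    return P['xyz']+d*k[:,None]
def see(cam,*labels):
    for l in labels: print(l,[([round(v) for v in d['xyz']],round(d['conf'],2)) for d in env.look_for(cam,l)])
E
python3 -c "
from h import *
rows((600,0,350,180))"
```

```text
t 1.05 pos [197.  540.2 231. ] yaw 160.0 w 91.1 F [ 0.5 -0.3 -0.2]
(600, 0, 350, 180) -> [-0.5637, -0.3694, -0.119] -20.0 rows>=16.4
```

Request:
jog_arm(deltas=[[[-0.5637, -0.3694, -0.119, -20, 0.09], [-0.5637, -0.3694, -0.119, -20, 0.09], [-0.5637, -0.3694, -0.119, -20, 0.09], [-0.5637, -0.3694, -0.119, -20, 0.09], [-0.5637, -0.3694, -0.119, -20, 0.09], [-0.5637, -0.3694, -0.119, -20, 0.09], [-0.5637, -0.3694, -0.119, -20, 0.09], [-0.5637, -0.3694, -0.119, -20, 0.09], [-0.5637, -0.3694, -0.119, -20, 0.09], [-0.5637, -0.3694, -0.119, -20, 0.09], [-0.5637, -0.3694, -0.119, -20, 0.09], [-0.5637, -0.3694, -0.119, -20, 0.09], [-0.5637, -0.3694, -0.119, -20, 0.09], [-0.5637, -0.3694, -0.119, -20, 0.09], [-0.5637, -0.3694, -0.119, -20, 0.09], [-0.5637, -0.3694, -0.119, -20, 0.09], [-0.5637, -0.3694, -0.119, -20, 0.09], [-0.5637, -0.3694, -0.119, -20, 0.09], [-0.5637, -0.3694, -0.119, -20, 0.09], [-0.5637, -0.3694, -0.119, -20, 0.09]]])

```text
time_s: 2.72
ee_pos: [599.4, 0.5, 349.6]
ee_rot: [180.0, -0.1, 180.0]
force: [-0.6, 0.5, -0.2]
gripper_width: 89.9
```

```bash
python3 - <<'E'
from h import *
rows()
im,P=snap('wrist','b_wrist'); print(P)
import pickle; pickle.dump(P,open('b.pkl','wb'))
see('wrist','block1','round1','strip1','rail')
E
```

```text
t 2.72 pos [5.994e+02 5.000e-01 3.496e+02] yaw 180.0 w 89.9 F [-0.6  0.5 -0.2]
{'fx': 289.5555079019042, 'fy': 289.5555079019042, 'cx': 253.49002338138192, 'cy': 194.55151340965716, 'xyz': array([526.0335837 ,  -0.71226365, 504.148992  ]), 'orientation': array([ 1.64845317e+02, -5.41469371e-02,  9.00114583e+01])}
block1 [([516, -65, 19], 0.96), ([509, 184, 24], 0.87), ([514, 67, 26], 0.79), ([518, -187, 25], 0.67)]
round1 [([421, -183, 21], 0.95), ([424, -65, 15], 0.68)]
strip1 [([429, 60, 17], 0.94), ([421, 172, 26], 0.73), ([673, 102, 83], 0.58), ([511, 183, 22], 0.37)]
rail [([655, -8, 60], 0.67)]
```

View pics/b_wrist.png

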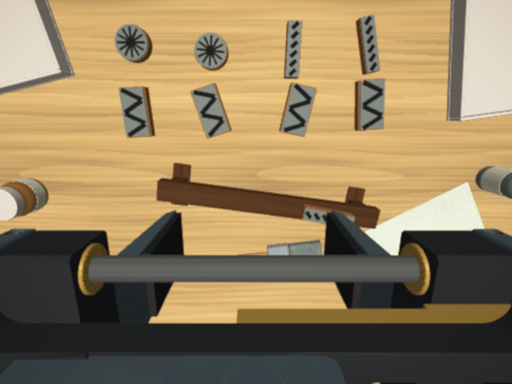

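The wrist view shows rounds at (132,42),(210,50), strips at (293,48),(370,44), blocks at (137,112),(211,110),(298,110),(370,105), and a slightly rotated rail, with strip3 on its right end. I'll segment these for centres and yaws.

```bash
cat > seg.py <<'E'
from h import *
def blobs(im,P,roi,zmap=lambda w,h:24,amin=250):
    hsv=cv2.cvtColor(im,cv2.COLOR_BGR2HSV)
    m=(hsv[...,1]<75).astype(np.uint8)
    k=np.zeros_like(m); x0,y0,x1,y1=roi; k[y0:y1,x0:x1]=1
    m=cv2.morphologyEx(m*k,cv2.MORPH_CLOSE,np.ones((5,5)))
    m=cv2.morphologyEx(m,cv2.MORPH_OPEN,np.ones((3,3)))
    out=[]
    cs,_=cv2.findContours(m,cv2.RETR_EXTERNAL,cv2.CHAIN_APPROX_NONE)
    for c in cs:
        if cv2.contourArea(c)<amin: continue
        X=toworld(P,c[:,0,:],24)[:,:2].astype(np.float32)
        r=cv2.minAreaRect(X); box=cv2.boxPoints(r)
        e=[box[1]-box[0],box[2]-box[1]]; e.sort(key=lambda v:-np.linalg.norm(v))
        L,W=[np.linalg.norm(v) for v in e]; ang=np.degrees(np.arctan2(e[0][1],e[0][0]))
        ang=(ang+90)%180-90
        out.append((r[0],L,W,ang)); print('px',np.round(c[:,0].mean(0)),'xy',np.round(r[0],1),'LW %.1f %.1f'%(L,W),'ang %.1f'%ang)
    return out
E
python3 - <<'E'
from seg import *
import pickle
P=pickle.load(open('b.pkl','rb')); im=cv2.imread('pics/b_wrist.png')
blobs(im,P,(90,5,430,145))
big=cv2.resize(im[145:260,140:400],None,fx=3,fy=3,interpolation=cv2.INTER_CUBIC); cv2.imwrite('pics/b_rail.png',big)
E
```

```text
px [134. 111.] xy [ 519.9 -190.4] LW 73.1 38.4 ang 3.1
px [210. 110.] xy [518.  -69.7] LW 73.1 37.6 ang 17.7
px [298. 109.] xy [516.2  70.7] LW 73.5 38.0 ang -12.4
px [372. 104.] xy [508.1 187.5] LW 73.4 37.7 ang 5.5
px [210.  50.] xy [429.8 -65.5] LW 47.3 47.0 ang -90.0
px [131.  42.] xy [ 418.9 -184.5] LW 48.5 46.3 ang -90.0
px [293.  48.] xy [427.7  59.8] LW 77.4 19.9 ang -1.8
px [370.  43.] xy [421.  175.1] LW 77.1 20.5 ang 13.2
```

View pics/b_rail.png

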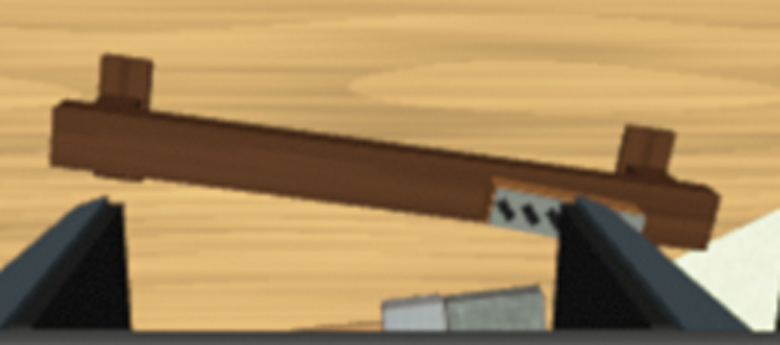

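```bash
python3 - <<'E'
from seg import *
import pickle
P=pickle.load(open('b.pkl','rb'))
q=np.array([[51,110],[50,166],[707,248],[714,198]])/3+[140-.33,145-.33]
W=toworld(P,q,60)[:,:2]; print(np.round(W,1))
print('centre',W.mean(0),'width',np.linalg.norm(W[0]-W[1]),np.linalg.norm(W[2]-W[3]),'len',np.linalg.norm(W[0]-W[3]),np.linalg.norm(W[1]-W[2]))
for a,b in((0,3),(1,2)): d=W[b]-W[a]; print('along ang',np.degrees(np.arctan2(d[1],d[0])))
E
```

```text
[[ 624.8 -152.2]
 [ 655.3 -155.4]
 [ 702.   199.6]
 [ 673.3  200.2]]
centre [663.88021034  23.04158292] width 30.66997288566034 28.760198706485887 len 355.7103576779946 358.04777895058044
along ang 82.1700093762216
along ang 82.50390438941068
```

```bash
python3 - <<'E'
from seg import *
import pickle
P=pickle.load(open('b.pkl','rb'))
q=np.array([[496,187],[490,225],[644,215],[640,240]])/3+[140-.33,145-.33]
W=toworld(P,q,82)[:,:2]; print(np.round(W,1))
rows((675,105,240,82.3))
E
```

```text
[[660.1  78.5]
 [680.6  76.3]
 [675.2 155.3]
 [688.9 154.4]]
t 2.97 pos [599.5   1.  350.2] yaw -180.0 w 90.2 F [ 0.1 -0.5 -0.9]
(675, 105, 240, 82.3) -> [-0.0756, 0.1039, 0.1102] 97.7 rows>=13.7
```

Request:
jog_arm(deltas=[[[-0.0776, 0.115, 0.11, 97.7, 0.05], [-0.0776, 0.115, 0.11, 97.7, 0.05], [-0.0776, 0.115, 0.11, 97.7, 0.05], [-0.0776, 0.115, 0.11, 97.7, 0.05], [-0.0776, 0.115, 0.11, 97.7, 0.05], [-0.0776, 0.115, 0.11, 97.7, 0.05], [-0.0776, 0.115, 0.11, 97.7, 0.05], [-0.0776, 0.115, 0.11, 97.7, 0.05], [-0.0776, 0.115, 0.11, 97.7, 0.05], [-0.0776, 0.115, 0.11, 97.7, 0.05], [-0.0776, 0.115, 0.11, 97.7, 0.05], [-0.0776, 0.115, 0.11, 97.7, 0.05], [-0.0776, 0.115, 0.11, 97.7, 0.05], [-0.0776, 0.115, 0.11, 97.7, 0.05], [-0.0776, 0.115, 0.11, 97.7, 0.05], [-0.0776, 0.115, 0.11, 97.7, 0.05]]])

```text
time_s: 4.3
ee_pos: [677.4, 115.5, 240.1]
ee_rot: [180.0, -0.0, 82.4]
force: [-0.2, 0.1, 0.2]
gripper_width: 50.1
```

```bash
python3 - <<'E'
from h import *
rows()
im,P=snap('wrist','c_wrist'); print(P['xyz'],P['orientation'])
import pickle; pickle.dump(P,open('c.pkl','wb'))
E
```

```text
t 4.30 pos [677.4 115.5 240.1] yaw 82.4 w 50.1 F [-0.2  0.1  0.2]
[687.29150914 187.33525891 394.54412538] [ 1.64851015e+02 -4.68361904e-02 -7.53267921e+00]
```

View pics/c_wrist.png

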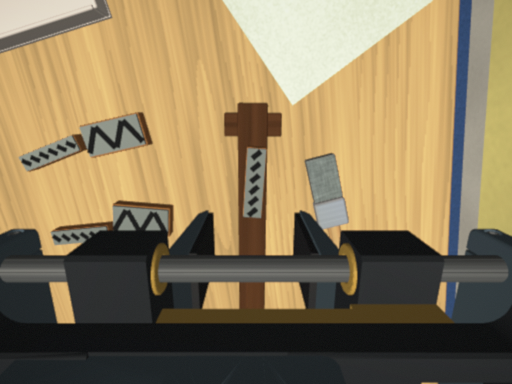

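Strip3 lies at px (255,182) on the rail, whose end is at row 103; the brush ferrule is at (328,190). I'll measure the rail edges and the strip.

```bash
python3 - <<'E'
from seg import *
import pickle
P=pickle.load(open('c.pkl','rb')); im=cv2.imread('pics/c_wrist.png')
big=cv2.resize(im[95:260,200:310],None,fx=4.5,fy=3.5,interpolation=cv2.INTER_CUBIC)[:,:]; cv2.imwrite('pics/c_rail.png',cv2.resize(im[95:260,200:310],None,fx=3.5,fy=3.5,interpolation=cv2.INTER_CUBIC))
g=cv2.cvtColor(im,cv2.COLOR_BGR2HSV)[...,2].astype(int)
for r in (106,142,224,235,245):
    print(r,g[r,230:280].tolist())
blobs(im,P,(236,142,272,225))
E
```

```text
106 [203, 200, 195, 190, 189, 201, 205, 157, 102, 86, 86, 86, 84, 83, 84, 84, 82, 83, 81, 80, 79, 83, 89, 92, 94, 96, 94, 91, 88, 87, 87, 85, 84, 84, 84, 84, 81, 103, 169, 196, 191, 187, 199, 208, 211, 206, 202, 206, 213, 220]
142 [210, 202, 203, 210, 213, 211, 201, 166, 111, 87, 87, 85, 85, 83, 83, 83, 83, 83, 79, 81, 84, 88, 90, 92, 94, 95, 92, 90, 89, 87, 86, 85, 84, 83, 83, 82, 89, 142, 197, 207, 212, 214, 215, 212, 202, 196, 204, 215, 219, 216]
224 [217, 198, 187, 186, 188, 190, 194, 185, 138, 97, 88, 88, 85, 83, 84, 87, 84, 85, 88, 87, 90, 90, 93, 93, 95, 94, 92, 91, 91, 87, 86, 85, 82, 82, 81, 132, 221, 230, 228, 233, 235, 233, 231, 226, 221, 221, 229, 230, 225, 219]
235 [221, 213, 202, 191, 187, 187, 189, 186, 154, 106, 87, 87, 85, 84, 84, 85, 84, 85, 87, 89, 90, 91, 92, 94, 96, 94, 93, 91, 90, 89, 88, 85, 83, 82, 87, 145, 225, 232, 229, 226, 230, 235, 234, 231, 227, 222, 226, 231, 230, 226]
245 [198, 202, 209, 207, 195, 189, 188, 184, 156, 108, 87, 88, 86, 84, 85, 86, 86, 86, 89, 90, 91, 92, 92, 94, 95, 95, 92, 92, 89, 90, 87, 86, 85, 82, 84, 139, 220, 231, 231, 229, 230, 235, 235, 234, 231, 225, 222, 223, 229, 229]
px [254. 182.] xy [677.  102.1] LW 93.4 23.6 ang 78.5
```

View pics/c_rail.png

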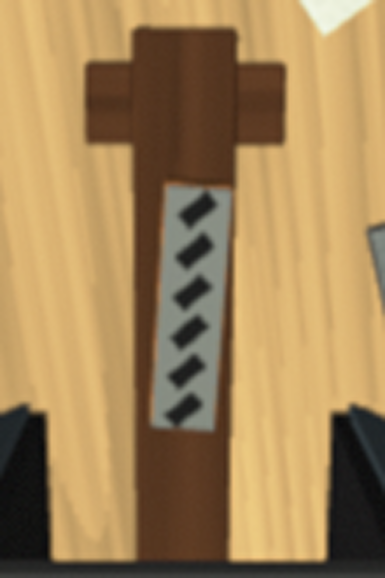

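```bash
python3 - <<'E'
from seg import *
import pickle
P=pickle.load(open('c.pkl','rb'))
L=toworld(P,[[237.2,106],[237.7,142],[237.85,224],[238.2,245]],60)[:,:2]
R=toworld(P,[[267.6,106],[267,142],[265.15,224],[265.05,245]],60)[:,:2]
print(np.round(L,1),np.round(R,1))
for e in (L,R):
    v=e[0]-e[-1]; print(np.degrees(np.arctan2(v[1],v[0])))
print('widths',np.linalg.norm(L-R,axis=1),'mid',np.round((L+R)/2,1))
end=toworld(P,[[252.4,103]],60)[0,:2]; print('end',end)
a=np.radians(82.3); u=np.array([np.cos(a),np.sin(a)]); print('centre',end-180*u)
q=np.array([[166,183],[233,187],[215,431],[151,426]])/3.5+[200-.36,95-.36]
W=toworld(P,q,82)[:,:2]; print(W,W.mean(0)); v=W[:2].mean(0)-W[2:].mean(0); print(np.linalg.norm(v),np.degrees(np.arctan2(v[1],v[0])))
E
```

```text
[[671.1 200.4]
 [666.  161.4]
 [651.7  62.8]
 [648.   34.9]] [[704.4 196. ]
 [699.1 157.1]
 [685.   58.4]
 [681.5  30.5]]
82.05579712100793
82.09836020639905
widths [33.60518718 33.42836901 33.60203806 33.72921054] mid [[687.8 198.2]
 [682.5 159.3]
 [668.3  60.6]
 [664.8  32.7]]
end [688.20688093 201.33950272]
centre [664.08936755  22.96252677]
[[676.56160427 156.6830816 ]
 [696.73340972 152.78859805]
 [681.4336263   75.00221938]
 [660.95584309  79.45817975]] [678.92112085 115.98301969]
79.03108530022043 78.7244435935907
```

```bash
python3 - <<'E'
from h import *
rows((678.9,116,110,78.7),(678.9,116,81.5,78.7))
E
```

```text
t 4.35 pos [677.5 115.4 240.1] yaw 82.4 w 50.0 F [-0.8  0.3  0.6]
(678.9, 116, 110, 78.7) -> [0.0008, 0.0013, 0.1301] 3.7 rows>=3.1
(678.9, 116, 81.5, 78.7) -> [0.0008, 0.0013, 0.1586] 3.7 rows>=3.8
```

Request:
jog_arm(deltas=[[[0.0008, 0.0013, 0.13, 3.7, 0.05], [0.0008, 0.0013, 0.13, 3.7, 0.05], [0.0008, 0.0013, 0.13, 3.7, 0.05], [0.0008, 0.0013, 0.13, 3.7, 0.05], [0.0008, 0.0013, 0.1586, 3.7, 0.05], [0.0008, 0.0013, 0.1586, 3.7, 0.05], [0.0008, 0.0013, 0.1586, 3.7, 0.05], [0.0008, 0.0013, 0.1586, 3.7, 0.01], [0.0008, 0.0013, 0.1586, 3.7, 0.01], [0.0008, 0.0013, 0.1586, 3.7, 0.01], [0.0008, 0.0013, 0.1586, 3.7, 0.01], [0.0008, 0.0013, 0.1586, 3.7, 0.01], [0.0008, 0.0013, 0.1586, 3.7, 0.01], [0.0008, 0.0013, 0.14, 3.7, 0.01], [0.0008, 0.0013, 0.1, 3.7, 0.01], [0.0008, 0.0013, 0.06, 3.7, 0.01], [0.0008, 0.0013, 0.06, 3.7, 0.01]]], grip_force=25)

```text
time_s: 5.77
ee_pos: [683.3, 116.2, 189.2]
ee_rot: [179.1, -0.3, 78.6]
force: [0.9, 1.5, 1.3]
gripper_width: 21.6
```

```bash
python3 - <<'E'
from h import *
rows((416,378,160,90),(420,415,160,0),(450,400,160,0))
see('scene','oblong_tray');see('wrist','oblong_tray')
im,P=snap('wrist','d')
im,P=snap('side','d_side')
E
```

```text
t 5.77 pos [683.3 116.2 189.2] yaw 78.6 w 21.6 F [0.9 1.5 1.3]
(416, 378, 160, 90) -> [0.2036, -0.3139, 0.0292] -11.4 rows>=9.0
(420, 415, 160, 0) -> [0.2406, -0.3174, 0.0292] 78.6 rows>=11.0
(450, 400, 160, 0) -> [0.2319, -0.285, 0.0292] 78.6 rows>=11.0
oblong_tray [([417, 378, 13], 0.86)]
oblong_tray [([454, 327, 9], 0.59)]
```

View pics/d.png

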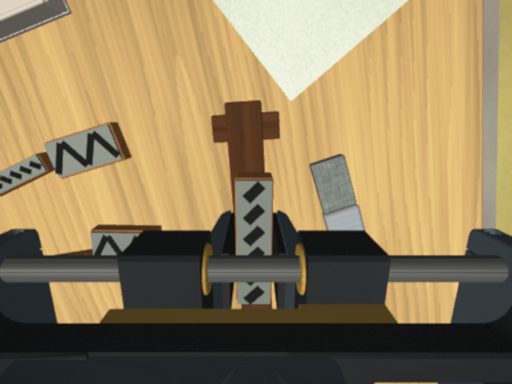

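View pics/d_side.png

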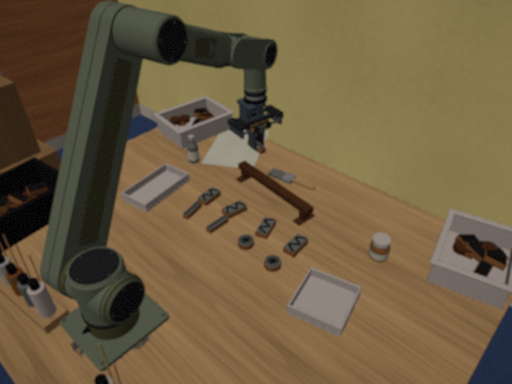

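Strip3 is held (opening 21.6) and clear of the rail. Next I'll measure the tray poses from the side view by their rim corners.

```bash
python3 - <<'E'
from seg import *
P=env.camera_params('side'); im=cv2.imread('pics/d_side.png')
a=cv2.resize(im[155:220,110:200],None,fx=5,fy=5,interpolation=cv2.INTER_CUBIC)
b=cv2.resize(im[260:340,280:370],None,fx=5,fy=5,interpolation=cv2.INTER_CUBIC)
a=cv2.copyMakeBorder(a,0,400-a.shape[0],0,0,cv2.BORDER_CONSTANT)
cv2.imwrite('pics/trays.png',cv2.resize(np.hstack([a,b]),None,fx=.88,fy=.88))
E
```

```text
(no output)
```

View pics/trays.png

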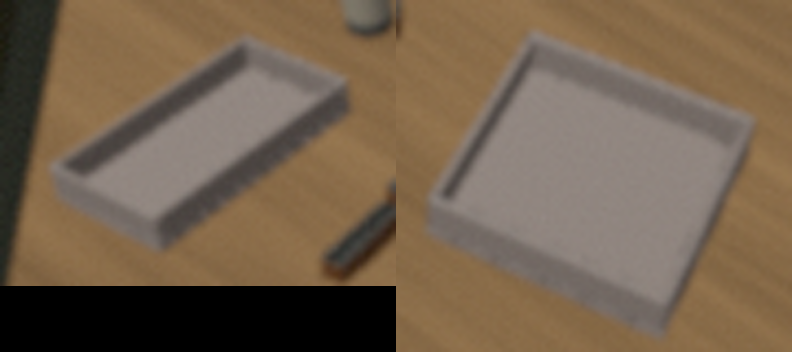

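```bash
python3 - <<'E'
from seg import *
P=env.camera_params('side')
for q,o in (([[246,38],[347,84],[163,220],[54,166]],(110,155)),([[533-396,35],[755-396,122],[660-396,308],[430-396,200]],(280,260))):
    W=toworld(P,np.array(q)/4.4+np.array(o)-.4,35)[:,:2]
    print(np.round(W),W.mean(0)); 
    for i in range(4):
        v=W[(i+1)%4]-W[i]; print(round(np.linalg.norm(v)),round(np.degrees(np.arctan2(v[1],v[0])),1))
E
```

```text
[[515. 436.]
 [528. 317.]
 [319. 287.]
 [302. 408.]] [416.0737893  362.02714382]
120 -83.8
211 -171.8
122 97.9
215 7.6
[[ 458. -294.]
 [ 491. -438.]
 [ 343. -468.]
 [ 315. -326.]] [ 401.64478319 -381.50218143]
147 -77.1
151 -168.7
145 101.3
146 12.3
```

```bash
python3 - <<'E'
from h import *
rows((417,270,230,97.7))
E
```

```text
t 5.97 pos [678.3 115.4 178.8] yaw 78.6 w 21.2 F [ 0. -0. -1.]
(417, 270, 230, 97.7) -> [0.0997, -0.2868, -0.0512] -19.1 rows>=7.4
```

Request:
jog_arm(deltas=[[[0.01, -0.028, -0.03, -5, 0.01], [0.035, -0.1, -0.0512, -10, 0.01], [0.048, -0.138, -0.0512, -15, 0.01], [0.06, -0.175, -0.0512, -19.1, 0.01], [0.073, -0.21, -0.0512, -19.1, 0.01], [0.086, -0.247, -0.0512, -19.1, 0.01], [0.0997, -0.2868, -0.0512, -19.1, 0.01], [0.0997, -0.2868, -0.0512, -19.1, 0.01], [0.0997, -0.2868, -0.0512, -19.1, 0.01], [0.0997, -0.2868, -0.0512, -19.1, 0.01], [0.0997, -0.2868, -0.0512, -19.1, 0.01], [0.0997, -0.2868, -0.0512, -19.1, 0.01]]])

```text
time_s: 6.97
ee_pos: [418.6, 269.6, 230.4]
ee_rot: [-180.0, 0.0, 97.6]
force: [-0.4, -0.8, -0.8]
gripper_width: 21.7
```

```bash
python3 - <<'E'
from h import *
rows()
im,P=snap('wrist','e')
import pickle; pickle.dump(P,open('e.pkl','wb'))
E
```

```text
t 6.97 pos [418.6 269.6 230.4] yaw 97.6 w 21.7 F [-0.4 -0.8 -0.8]
```

View pics/e.png

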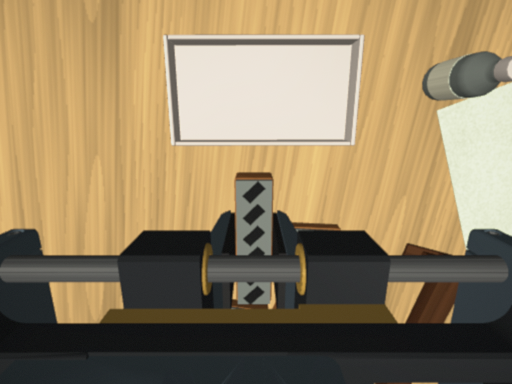

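```bash
python3 - <<'E'
from h import *
import pickle; P=pickle.load(open('e.pkl','rb'))
W=toworld(P,[[165,36],[362,36],[354,144],[172,145]],35)[:,:2]; print(np.round(W,1),W.mean(0))
for i in range(4):
    v=W[(i+1)%4]-W[i]; print(round(np.linalg.norm(v)),round(np.degrees(np.arctan2(v[1],v[0])),1))
c=W.mean(0); a=np.radians(7.3); u=np.array([np.cos(a),np.sin(a)])
for k in (-60,0,60): print(k,np.round(c+k*u,1))
p=c-60*u
rows((*p,70,97.3),(*p,27.5,97.3))
E
```

```text
[[302.4 412. ]
 [515.2 440.5]
 [532.5 325.3]
 [317.  295.3]] [416.77474529 368.26844006]
215 7.6
116 -81.4
218 -172.1
118 97.1
-60 [357.3 360.6]
0 [416.8 368.3]
60 [476.3 375.9]
t 7.02 pos [418.7 269.5 230.5] yaw 97.6 w 21.8 F [-0.2 -0.4 -0.5]
(np.float64(357.26107873910655), np.float64(360.6445635393932), 70, 97.3) -> [0.0984, -0.0489, 0.1605] 0.3 rows>=4.7
(np.float64(357.26107873910655), np.float64(360.6445635393932), 27.5, 97.3) -> [0.0984, -0.0489, 0.203] 0.3 rows>=5.5
```

Request:
jog_arm(deltas=[[[0.04, -0.02, 0.03, 0, 0.01], [0.075, -0.037, 0.06, 0, 0.01], [0.0984, -0.0489, 0.1, 0, 0.01], [0.0984, -0.0489, 0.14, 0, 0.01], [0.0984, -0.0489, 0.175, 0, 0.01], [0.0984, -0.0489, 0.195, 0, 0.01], [0.0984, -0.0489, 0.203, 0, 0.01], [0.0984, -0.0489, 0.203, 0, 0.01], [0.0984, -0.0489, 0.203, 0, 0.05], [0.0984, -0.0489, 0.203, 0, 0.05], [0.0984, -0.0489, 0.203, 0, 0.05], [0.0984, -0.0489, 0.18, 0, 0.05], [0.0984, -0.0489, 0.14, 0, 0.05], [0.0984, -0.0489, 0.1, 0, 0.05], [0.0984, -0.0489, 0.1, 0, 0.05]]])

```text
time_s: 8.27
ee_pos: [360.1, 364.5, 138.9]
ee_rot: [179.3, -0.6, 97.6]
force: [0.8, 0.9, 0.6]
gripper_width: 50.1
```

```bash
python3 - <<'E'
from h import *
im,P=snap('side','f_side')
see('side','strip1','round1')
rows((421,175.1,140,103.2),(421,174,140,103.2),(421,174,20.5,103.2))
E
```

```text
strip1 [([422, 53, 22], 0.72), ([353, 359, 28], 0.51), ([623, 397, 60], 0.26)]
round1 [([412, -190, 20], 0.83), ([421, -69, 23], 0.54)]
t 8.42 pos [356.4 360.9 131.7] yaw 97.6 w 49.9 F [-0.3 -0.4  0. ]
(421, 175.1, 140, 103.2) -> [-0.1928, 0.0394, -0.0083] -5.6 rows>=4.7
(421, 174, 140, 103.2) -> [-0.1939, 0.0392, -0.0083] -5.6 rows>=4.7
(421, 174, 20.5, 103.2) -> [-0.1939, 0.0392, 0.1112] -5.6 rows>=5.4
```

View pics/f_side.png

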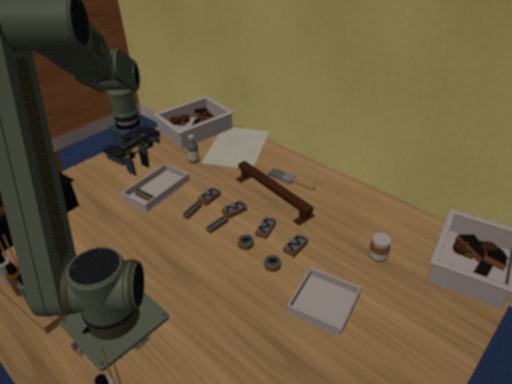

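Request:
jog_arm(deltas=[[[-0.04, 0.008, -0.008, 7, 0.055], [-0.08, 0.016, -0.008, 14, 0.055], [-0.12, 0.024, -0.008, 21, 0.055], [-0.16, 0.032, -0.008, 28, 0.055], [-0.1939, 0.0392, -0.008, 35, 0.055], [-0.1939, 0.0392, -0.008, 42, 0.055], [-0.1939, 0.0392, -0.008, 49, 0.055], [-0.1939, 0.0392, -0.008, 56, 0.055], [-0.1939, 0.0392, -0.008, 63, 0.055], [-0.1939, 0.0392, 0, 70, 0.055], [-0.1939, 0.0392, 0.02, 77, 0.055], [-0.1939, 0.0392, 0.04, 84.4, 0.055], [-0.1939, 0.0392, 0.06, 84.4, 0.055], [-0.1939, 0.0392, 0.06, 84.4, 0.055], [-0.1939, 0.0392, 0.06, 84.4, 0.055]]])

```text
time_s: 9.67
ee_pos: [419.4, 173.5, 69.6]
ee_rot: [180.0, 0.3, 13.3]
force: [0.0, -0.1, 0.9]
gripper_width: 54.9
```

```bash
python3 - <<'E'
from h import *
im,P=snap('wrist','g')
rows((421,174.5,20.5,13.2))
E
```

```text
t 9.72 pos [420.5 174.   70.7] yaw 13.3 w 55.1 F [ 0.2  0.3 -0.3]
(421, 174.5, 20.5, 13.2) -> [0.0006, -0.0004, 0.0502] 0.1 rows>=1.2
```

View pics/g.png

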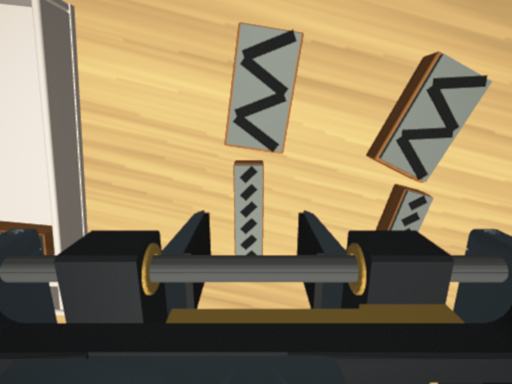

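The strip is centred between the fingers (col 249). Grasp and lift.

Request:
jog_arm(deltas=[[[0, 0, 0.03, 0, 0.055], [0, 0, 0.05, 0, 0.055], [0, 0, 0.05, 0, 0.055], [0, 0, 0.05, 0, 0.055], [0, 0, 0.05, 0, 0.01], [0, 0, 0.05, 0, 0.01], [0, 0, 0.05, 0, 0.01], [0, 0, 0.05, 0, 0.01], [0, 0, 0.05, 0, 0.01], [0, 0, 0.05, 0, 0.01], [0, 0, 0.03, 0, 0.01], [0, 0, -0.01, 0, 0.01], [0, 0, -0.04, 0, 0.01], [0, 0, -0.06, 0, 0.01], [0, 0, -0.06, 0, 0.01]]])

```text
time_s: 10.97
ee_pos: [423.6, 175.3, 135.3]
ee_rot: [-179.9, -0.5, 13.3]
force: [0.2, 1.1, -0.3]
gripper_width: 21.9
```

```bash
python3 - <<'E'
from h import *
rows((416.8,368.3,130,97.3),(416.8,368.3,27,97.3))
E
```

```text
t 10.97 pos [423.6 175.3 135.3] yaw 13.3 w 21.9 F [ 0.2  1.1 -0.3]
(416.8, 368.3, 130, 97.3) -> [0.0377, -0.1895, 0.0053] -84.0 rows>=11.7
(416.8, 368.3, 27, 97.3) -> [0.0377, -0.1895, 0.1083] -84.0 rows>=11.7
```

Request:
jog_arm(deltas=[[[0.003, -0.02, 0, -7, 0.01], [0.01, -0.05, 0, -14, 0.01], [0.018, -0.085, 0, -21, 0.01], [0.025, -0.12, 0, -28, 0.01], [0.033, -0.155, 0, -35, 0.01], [0.041, -0.19, 0, -42, 0.01], [0.041, -0.19, 0, -49, 0.01], [0.041, -0.19, 0, -56, 0.01], [0.041, -0.19, 0, -63, 0.01], [0.041, -0.19, 0, -70, 0.01], [0.041, -0.19, 0.01, -77, 0.01], [0.041, -0.19, 0.03, -84, 0.01], [0.041, -0.19, 0.06, -84, 0.01], [0.041, -0.19, 0.09, -84, 0.01], [0.041, -0.19, 0.1037, -84, 0.01], [0.041, -0.19, 0.1037, -84, 0.01], [0.041, -0.19, 0.1037, -84, 0.01]]])

```text
time_s: 12.38
ee_pos: [416.3, 367.7, 25.6]
ee_rot: [-179.8, 0.1, 97.3]
force: [0.2, -0.0, -0.7]
gripper_width: 22.0
```

```bash
python3 - <<'E'
from h import *
rows((416.8,368.3,27,97.3),(427.7,60,90,88.2),(427.7,60,90,178.2))
E
```

```text
t 12.38 pos [416.3 367.7  25.6] yaw 97.3 w 22.0 F [ 0.2 -0.  -0.7]
(416.8, 368.3, 27, 97.3) -> [0.0005, 0.0006, -0.0014] -0.0 rows>=0.0
(427.7, 60, 90, 88.2) -> [-0.3067, -0.0276, -0.0644] 9.1 rows>=7.5
(427.7, 60, 90, 178.2) -> [-0.3067, -0.0276, -0.0644] -80.9 rows>=11.3
```

Request:
jog_arm(deltas=[[[0, 0, 0, 0, 0.05], [0, 0, 0, 0, 0.05], [0, 0, 0, 0, 0.05], [0, 0, -0.03, 0, 0.05], [0, 0, -0.07, 0, 0.05], [-0.02, 0, -0.1, -7, 0.05], [-0.06, -0.006, -0.1, -14, 0.055], [-0.1, -0.01, -0.1, -21, 0.055], [-0.14, -0.015, -0.1, -28, 0.055], [-0.18, -0.018, -0.1, -35, 0.055], [-0.22, -0.02, -0.1, -42, 0.055], [-0.26, -0.025, -0.1, -49, 0.055], [-0.29, -0.027, -0.1, -56, 0.055], [-0.3067, -0.0276, -0.1, -63, 0.055], [-0.3067, -0.0276, -0.1, -70, 0.055], [-0.3067, -0.0276, -0.08, -77, 0.055], [-0.3067, -0.0276, -0.06, -80.9, 0.055], [-0.3067, -0.0276, -0.05, -80.9, 0.055], [-0.3067, -0.0276, -0.05, -80.9, 0.055], [-0.3067, -0.0276, -0.05, -80.9, 0.055]]])

```text
time_s: 14.05
ee_pos: [428.5, 60.8, 77.6]
ee_rot: [180.0, -0.0, 178.1]
force: [0.5, 0.2, 1.0]
gripper_width: 55.4
```

```bash
python3 - <<'E'
from h import *
im,P=snap('wrist','g2')
snap('side','g2s')
rows((427.7,60,20.5,178.2))
E
```

```text
t 14.15 pos [429.3  61.   78.3] yaw 178.1 w 54.9 F [ 0.2  0.1 -1.1]
(427.7, 60, 20.5, 178.2) -> [0.0016, -0.001, 0.0578] -0.1 rows>=1.4
```

View pics/g2.png

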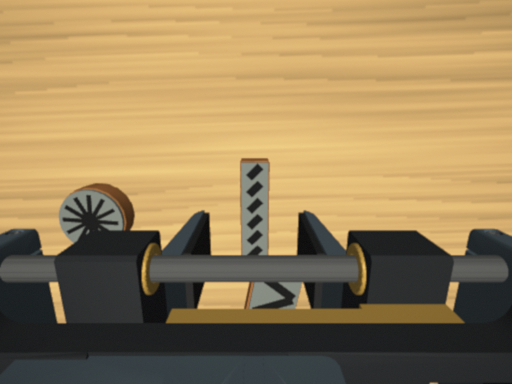

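View pics/g2s.png

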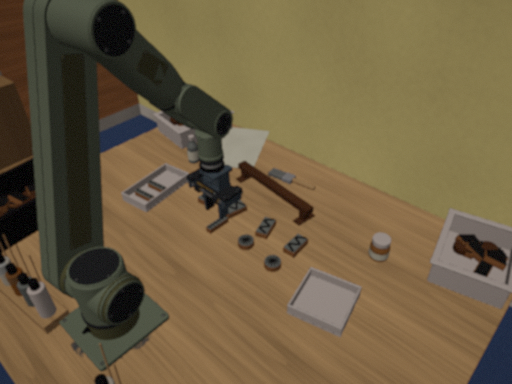

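The strip is centred between the fingers and two strips lie in the tray. Grasp.

Request:
jog_arm(deltas=[[[0, 0, 0.03, 0, 0.055], [0.001, 0, 0.058, 0, 0.055], [0.001, 0, 0.058, 0, 0.055], [0.001, 0, 0.058, 0, 0.055], [0.001, 0, 0.058, 0, 0.01], [0.001, 0, 0.058, 0, 0.01], [0.001, 0, 0.058, 0, 0.01], [0.001, 0, 0.058, 0, 0.01], [0.001, 0, 0.058, 0, 0.01], [0.001, 0, 0.058, 0, 0.01], [0.001, 0, 0.03, 0, 0.01], [0.001, 0, -0.01, 0, 0.01], [0.001, 0, -0.04, 0, 0.01], [0.001, 0, -0.05, 0, 0.01], [0.001, 0, -0.05, 0, 0.01], [0.001, 0, -0.05, 0, 0.01]]])

```text
time_s: 15.48
ee_pos: [427.4, 60.8, 127.5]
ee_rot: [180.0, 0.0, 178.2]
force: [-0.6, 1.1, -0.7]
gripper_width: 21.6
```

```bash
python3 - <<'E'
from h import *
rows((476.3,375.9,130,97.3),(476.3,375.9,27,97.3))
E
```

```text
t 15.48 pos [427.4  60.8 127.5] yaw 178.2 w 21.6 F [-0.6  1.1 -0.7]
(476.3, 375.9, 130, 97.3) -> [-0.0387, 0.3165, -0.0025] 80.9 rows>=11.3
(476.3, 375.9, 27, 97.3) -> [-0.0387, 0.3165, 0.1005] 80.9 rows>=11.3
```

Request:
jog_arm(deltas=[[[-0.003, 0.02, 0, 7, 0.01], [-0.007, 0.055, 0, 14, 0.01], [-0.012, 0.095, 0, 21, 0.01], [-0.017, 0.135, 0, 28, 0.01], [-0.022, 0.175, 0, 35, 0.01], [-0.027, 0.215, 0, 42, 0.01], [-0.031, 0.25, 0, 49, 0.01], [-0.035, 0.285, 0, 56, 0.01], [-0.0387, 0.305, 0, 63, 0.01], [-0.0387, 0.3165, 0, 70, 0.01], [-0.0387, 0.3165, 0.01, 77, 0.01], [-0.0387, 0.3165, 0.03, 80.9, 0.01], [-0.0387, 0.3165, 0.06, 80.9, 0.01], [-0.0387, 0.3165, 0.09, 80.9, 0.01], [-0.0387, 0.3165, 0.1, 80.9, 0.01], [-0.0387, 0.3165, 0.1, 80.9, 0.01], [-0.0387, 0.3165, 0.1, 80.9, 0.01]]])

```text
time_s: 16.9
ee_pos: [475.4, 375.2, 25.6]
ee_rot: [-179.8, 0.1, 97.3]
force: [-0.3, -0.0, -0.0]
gripper_width: 21.8
```

```bash
python3 - <<'E'
from h import *
rows((476.3,375.9,27,97.3),(508.1,187.5,120,5.5),(508.1,187.5,120,185.5))
E
```

```text
t 16.90 pos [475.4 375.2  25.6] yaw 97.3 w 21.8 F [-0.3 -0.  -0. ]
(476.3, 375.9, 27, 97.3) -> [0.0006, 0.0009, -0.0014] -0.0 rows>=0.0
(508.1, 187.5, 120, 5.5) -> [-0.1903, 0.0087, -0.0944] 91.8 rows>=12.8
(508.1, 187.5, 120, 185.5) -> [-0.1903, 0.0087, -0.0944] -88.2 rows>=12.3
```

Request:
jog_arm(deltas=[[[0, 0, 0, 0, 0.05], [0, 0, 0, 0, 0.05], [0, 0, 0, 0, 0.05], [0, 0, -0.03, 0, 0.05], [0, 0, -0.07, 0, 0.05], [-0.02, 0, -0.1, -7, 0.07], [-0.05, 0.003, -0.1, -14, 0.07], [-0.08, 0.004, -0.1, -21, 0.07], [-0.11, 0.005, -0.1, -28, 0.07], [-0.14, 0.006, -0.1, -35, 0.07], [-0.17, 0.008, -0.1, -42, 0.07], [-0.1903, 0.0087, -0.1, -49, 0.07], [-0.1903, 0.0087, -0.1, -56, 0.07], [-0.1903, 0.0087, -0.1, -63, 0.07], [-0.1903, 0.0087, -0.1, -70, 0.07], [-0.1903, 0.0087, -0.08, -77, 0.07], [-0.1903, 0.0087, -0.06, -84, 0.07], [-0.1903, 0.0087, -0.06, -88.2, 0.07], [-0.1903, 0.0087, -0.06, -88.2, 0.07], [-0.1903, 0.0087, -0.06, -88.2, 0.07]]])

```text
time_s: 18.57
ee_pos: [509.4, 188.4, 87.8]
ee_rot: [180.0, 0.0, -174.7]
force: [0.1, -0.2, 0.0]
gripper_width: 70.2
```

```bash
python3 - <<'E'
from h import *
im,P=snap('wrist','i')
rows((508.1,187.5,20.5,185.5))
E
```

```text
t 18.62 pos [509.6 188.5  88.1] yaw -174.7 w 70.1 F [0.6 0.7 0.7]
(508.1, 187.5, 20.5, 185.5) -> [0.0016, -0.0008, 0.0676] -0.2 rows>=1.6
```

View pics/i.png

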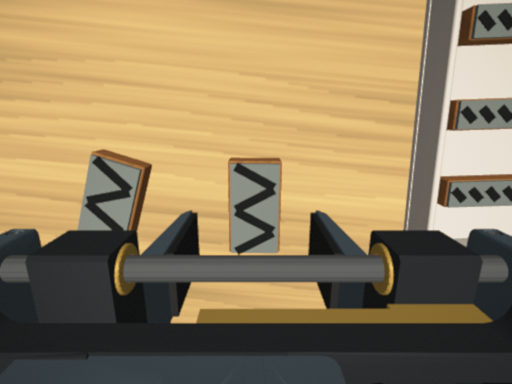

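Request:
jog_arm(deltas=[[[0.0005, 0, 0.03, 0, 0.07], [0.001, 0, 0.06, 0, 0.07], [0.001, 0, 0.067, 0, 0.07], [0.001, 0, 0.067, 0, 0.07], [0.001, 0, 0.067, 0, 0.07], [0.001, 0, 0.067, 0, 0.03], [0.001, 0, 0.067, 0, 0.03], [0.001, 0, 0.067, 0, 0.03], [0.001, 0, 0.067, 0, 0.03], [0.001, 0, 0.067, 0, 0.03], [0.001, 0, 0.067, 0, 0.03], [0.001, 0, 0.05, 0, 0.03], [0.001, 0, 0.01, 0, 0.03], [0.001, 0, -0.03, 0, 0.03], [0.001, 0, -0.05, 0, 0.03], [0.001, 0, -0.06, 0, 0.03], [0.001, 0, -0.06, 0, 0.03], [0.001, 0, -0.06, 0, 0.03]]], grip_force=30)

```text
time_s: 20.12
ee_pos: [507.4, 188.0, 146.5]
ee_rot: [-180.0, -0.1, -174.5]
force: [-0.3, -0.1, -2.3]
gripper_width: 41.5
```

```bash
python3 - <<'E'
from h import *
c=np.array([663.7,23]);a=np.radians(82.1);u=np.array([np.cos(a),np.sin(a)])
for k in (120,40,-40,-120): print(k,np.round(c+k*u,1))
p=c+120*u
rows((*p,125,172.1),(*p,82.5,172.1))
snap('wrist','i2')
E
```

```text
120 [680.2 141.9]
40 [669.2  62.6]
-40 [658.2 -16.6]
-120 [647.2 -95.9]
t 20.12 pos [507.4 188.  146.5] yaw -174.5 w 41.5 F [-0.3 -0.1 -2.3]
(np.float64(680.1933455244576), np.float64(141.86113558859705), 125, 172.1) -> [-0.1676, -0.0623, 0.0215] 13.4 rows>=4.3
(np.float64(680.1933455244576), np.float64(141.86113558859705), 82.5, 172.1) -> [-0.1676, -0.0623, 0.064] 13.4 rows>=4.6
```

View pics/i2.png

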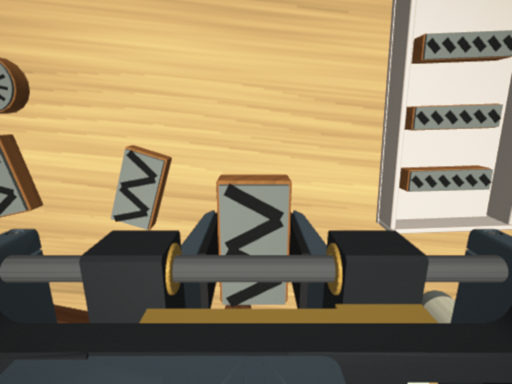

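```bash
python3 - <<'E'
from h import *
s=env.state();P=env.camera_params('wrist')
R=Ro.from_euler('xyz',[180,0,s['ee_rot'][2]],degrees=True)
for W in toworld(P,[[255,183],[255,306]],s['ee_pos'][2]+3.5): print(R.inv().apply(W-s['ee_pos']))
E
```

```text
[38.97964083 -0.3740395  -3.5       ]
[-36.99241672  -0.21940321  -3.5       ]
```

Request:
jog_arm(deltas=[[[-0.02, -0.008, 0, 3, 0.03], [-0.06, -0.022, 0, 7, 0.03], [-0.1, -0.037, 0, 11, 0.03], [-0.14, -0.052, 0, 13.4, 0.03], [-0.16, -0.06, 0, 13.4, 0.03], [-0.1676, -0.0623, 0, 13.4, 0.03], [-0.1676, -0.0623, 0.01, 13.4, 0.03], [-0.1676, -0.0623, 0.03, 13.4, 0.03], [-0.1676, -0.0623, 0.05, 13.4, 0.03], [-0.1676, -0.0623, 0.06, 13.4, 0.03], [-0.1676, -0.0623, 0.063, 13.4, 0.03], [-0.1676, -0.0623, 0.063, 13.4, 0.03], [-0.1676, -0.0623, 0.063, 13.4, 0.03], [-0.1676, -0.0623, 0.063, 13.4, 0.03]]])

```text
time_s: 21.33
ee_pos: [681.2, 142.5, 85.5]
ee_rot: [180.0, 0.1, 172.1]
force: [-0.3, 0.6, -1.4]
gripper_width: 41.8
```

```bash
python3 - <<'E'
from h import *
rows((680.2,141.9,82,172.1))
snap('wrist','i3')
E
```

```text
t 21.33 pos [681.2 142.5  85.5] yaw 172.1 w 41.8 F [-0.3  0.6 -1.4]
(680.2, 141.9, 82, 172.1) -> [0.0009, -0.0007, 0.0035] -0.0 rows>=0.1
```

View pics/i3.png

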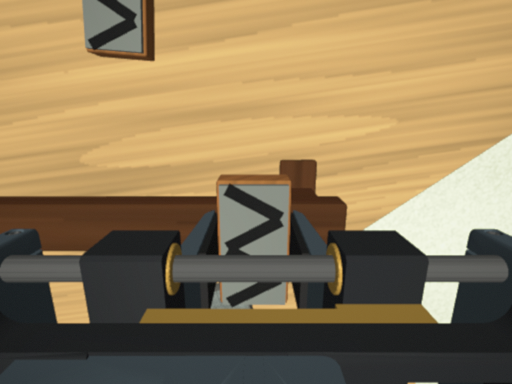

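```bash
python3 - <<'E'
from h import *
s=env.state();P=env.camera_params('wrist')
R=Ro.from_euler('xyz',[180,0,s['ee_rot'][2]],degrees=True)
im=cv2.imread('pics/i3.png')
for c in (60,150,330): print(c,im[190:250,c].mean(1).round().astype(int).tolist())
for W in toworld(P,[[60,200],[60,229],[150,201],[330,200]],60): print(np.round(R.inv().apply(W-s['ee_pos']),1))
E
```

```text
60 [148, 149, 152, 153, 154, 144, 96, 53, 42, 38, 40, 44, 43, 45, 50, 56, 57, 59, 59, 59, 58, 57, 57, 56, 56, 57, 57, 59, 59, 63, 61, 61, 60, 58, 60, 61, 61, 60, 62, 62, 61, 62, 62, 62, 61, 62, 62, 61, 60, 62, 60, 62, 60, 58, 58, 55, 56, 55, 57, 53]
150 [165, 166, 162, 158, 158, 146, 88, 46, 43, 42, 42, 45, 46, 47, 53, 60, 61, 60, 61, 59, 59, 59, 57, 57, 57, 57, 57, 58, 56, 56, 56, 56, 59, 58, 60, 59, 61, 60, 62, 60, 46, 36, 31, 32, 34, 31, 32, 31, 33, 33, 32, 31, 32, 34, 34, 34, 33, 33, 32, 32]
330 [170, 169, 171, 172, 173, 158, 94, 47, 41, 44, 45, 44, 46, 49, 57, 60, 62, 59, 59, 59, 60, 58, 59, 58, 57, 58, 55, 56, 57, 58, 57, 56, 52, 54, 53, 53, 56, 60, 62, 60, 46, 33, 26, 23, 23, 22, 20, 21, 18, 21, 21, 19, 27, 46, 60, 63, 61, 61, 61, 61]
[  20.7 -126.3   25.6]
[   0.6 -129.8   25.6]
[ 20.  -68.1  25.6]
[20.8 48.5 25.6]
```

Centering is good: the rail's near top edge is at +18 mm and the ideal is +17. Lower, release and lift, then move on to the second block.

Request:
jog_arm(deltas=[[[0.0005, 0, 0.002, 0, 0.03], [0.001, -0.0005, 0.0035, 0, 0.03], [0.001, -0.0005, 0.0035, 0, 0.03], [0.001, -0.0005, 0.0035, 0, 0.03], [0.001, -0.0005, 0.0035, 0, 0.06], [0.001, -0.0005, 0.0035, 0, 0.06], [0.001, -0.0005, 0.0035, 0, 0.06], [0.001, -0.0005, 0.0035, 0, 0.06], [0.001, -0.0005, -0.02, 0, 0.06], [0.001, -0.0005, -0.05, 0, 0.06], [0.001, -0.0005, -0.05, 0, 0.06], [0.001, -0.0005, -0.05, 0, 0.06]]])

```text
time_s: 22.38
ee_pos: [681.1, 142.0, 136.8]
ee_rot: [179.9, 0.3, 172.1]
force: [-0.0, -0.2, -1.6]
gripper_width: 60.1
```

```bash
python3 - <<'E'
from h import *
rows((516.2,70.7,120,167.6),(516.2,70.7,80,167.6))
snap('wrist','i4')
E
```

```text
t 22.38 pos [681.1 142.  136.8] yaw 172.1 w 60.1 F [-0.  -0.2 -1.6]
(516.2, 70.7, 120, 167.6) -> [0.1535, -0.0934, 0.0168] 4.5 rows>=4.3
(516.2, 70.7, 80, 167.6) -> [0.1535, -0.0934, 0.0568] 4.5 rows>=4.5
```

View pics/i4.png

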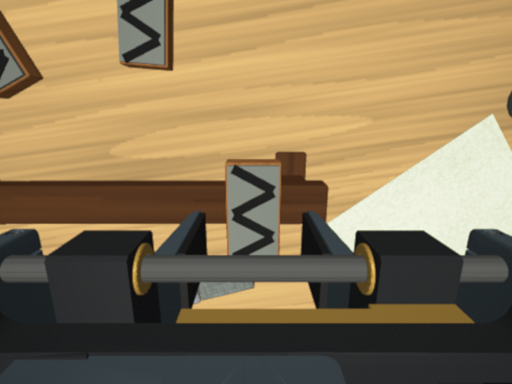

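Request:
jog_arm(deltas=[[[0.03, -0.018, 0, 2, 0.07], [0.07, -0.042, 0, 4.5, 0.07], [0.11, -0.066, 0, 4.5, 0.07], [0.14, -0.085, 0.01, 4.5, 0.07], [0.1535, -0.0934, 0.03, 4.5, 0.07], [0.1535, -0.0934, 0.055, 4.5, 0.07], [0.1535, -0.0934, 0.055, 4.5, 0.07], [0.1535, -0.0934, 0.09, 4.5, 0.07], [0.1535, -0.0934, 0.11, 4.5, 0.07], [0.1535, -0.0934, 0.115, 4.5, 0.07], [0.1535, -0.0934, 0.115, 4.5, 0.07], [0.1535, -0.0934, 0.115, 4.5, 0.03], [0.1535, -0.0934, 0.115, 4.5, 0.03], [0.1535, -0.0934, 0.115, 4.5, 0.03], [0.1535, -0.0934, 0.115, 4.5, 0.03], [0.1535, -0.0934, 0.115, 4.5, 0.03], [0.1535, -0.0934, 0.09, 4.5, 0.03], [0.1535, -0.0934, 0.05, 4.5, 0.03], [0.1535, -0.0934, 0.01, 4.5, 0.03], [0.1535, -0.0934, -0.01, 4.5, 0.03]]])

```text
time_s: 24.1
ee_pos: [516.7, 70.7, 148.9]
ee_rot: [179.9, 0.4, 167.6]
force: [0.9, 0.7, -1.2]
gripper_width: 42.2
```

```bash
cat > chk.py <<'E'
from h import *
def chk(fn):
    s=env.state();im,P=snap('wrist',fn)
    R=Ro.from_euler('xyz',[180,0,s['ee_rot'][2]],degrees=True)
    zt=s['ee_pos'][2]+3.5
    c=int(round(topix(P,R.apply([0,0,0])+s['ee_pos'])[0,0])); 
    for k in (37,39,41): print(k,topix(P,[s['ee_pos']+R.apply([k,-6,-3.5])])[0].round(1))
E
python3 - <<'E'
from chk import *
rows((669.2,62.6,146,172.1),(669.2,62.6,82,172.1))
chk('j2')
E
```

```text
t 24.10 pos [516.7  70.7 148.9] yaw 167.6 w 42.2 F [ 0.9  0.7 -1.2]
(669.2, 62.6, 146, 172.1) -> [-0.1506, 0.025, 0.0029] -4.5 rows>=3.7
(669.2, 62.6, 82, 172.1) -> [-0.1506, 0.025, 0.0669] -4.5 rows>=4.0
37 [244.3 186.2]
39 [244.3 182.5]
41 [244.2 178.9]
```

View pics/j2.png

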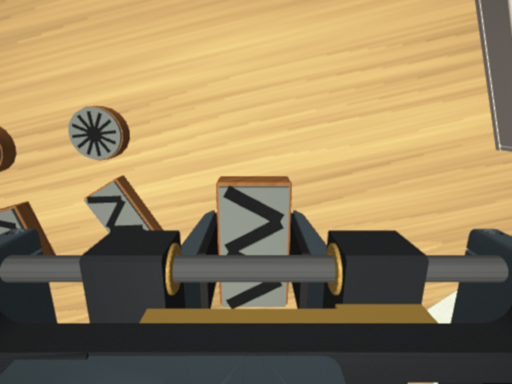

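Request:
jog_arm(deltas=[[[-0.02, 0.003, 0, -2, 0.03], [-0.055, 0.009, 0, -4.5, 0.03], [-0.095, 0.016, 0, -4.5, 0.03], [-0.13, 0.022, 0, -4.5, 0.03], [-0.148, 0.025, 0, -4.5, 0.03], [-0.1506, 0.025, 0.01, -4.5, 0.03], [-0.1506, 0.025, 0.03, -4.5, 0.03], [-0.1506, 0.025, 0.05, -4.5, 0.03], [-0.1506, 0.025, 0.06, -4.5, 0.03], [-0.1506, 0.025, 0.064, -4.5, 0.03], [-0.1506, 0.025, 0.064, -4.5, 0.03], [-0.1506, 0.025, 0.064, -4.5, 0.03], [-0.1506, 0.025, 0.064, -4.5, 0.03]]])

```text
time_s: 25.23
ee_pos: [667.0, 62.5, 80.5]
ee_rot: [180.0, -0.0, 172.1]
force: [0.3, -0.2, -1.0]
gripper_width: 41.7
```

```bash
python3 - <<'E'
from chk import *
rows((669.2,62.6,82,172.1))
E
```

```text
t 25.23 pos [667.   62.5  80.5] yaw 172.1 w 41.7 F [ 0.3 -0.2 -1. ]
(669.2, 62.6, 82, 172.1) -> [-0.0022, 0.0004, -0.0015] -0.0 rows>=0.1
```

Request:
jog_arm(deltas=[[[0, 0, 0, 0, 0.06], [0, 0, 0, 0, 0.06], [0, 0, 0, 0, 0.06], [0, 0, -0.025, 0, 0.06], [0, 0, -0.055, 0, 0.06], [0.02, -0.024, -0.06, -6, 0.07], [0.045, -0.053, -0.06, -12, 0.07], [0.07, -0.083, -0.06, -18, 0.07], [0.095, -0.112, -0.06, -24, 0.07], [0.12, -0.14, -0.05, -25.6, 0.07], [0.1294, -0.1514, -0.03, -25.6, 0.07], [0.1294, -0.1514, 0, -25.6, 0.07], [0.1294, -0.1514, 0, -25.6, 0.07], [0.1294, -0.1514, 0, -25.6, 0.07]]])

```text
time_s: 26.4
ee_pos: [517.7, -69.6, 80.0]
ee_rot: [179.9, -0.1, -162.4]
force: [0.8, -0.5, 0.8]
gripper_width: 70.1
```

```bash
python3 - <<'E'
from chk import *
rows((518,-69.7,20.5,197.7))
snap('wrist','k1')
snap('scene','k1s')
E
```

```text
t 26.40 pos [517.7 -69.6  80. ] yaw -162.4 w 70.1 F [ 0.8 -0.5  0.8]
(518, -69.7, 20.5, 197.7) -> [-0.0003, -0.0002, 0.0595] -0.1 rows>=1.4
```

View pics/k1.png

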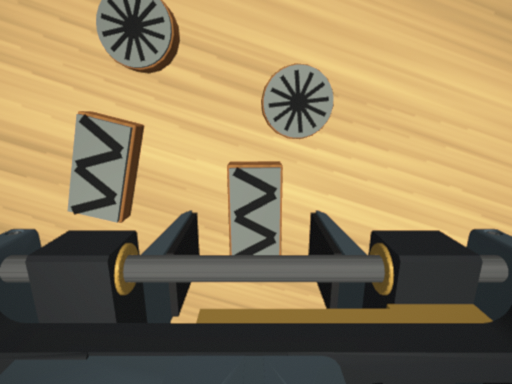

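View pics/k1s.png

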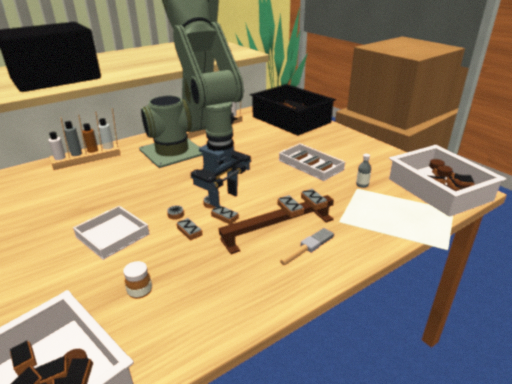

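Two blocks sit on the rail and three strips in the tray. The third block is centred between the fingers (col 255). Grasp and lift.

Request:
jog_arm(deltas=[[[0, 0, 0.03, 0, 0.07], [0, 0, 0.055, 0, 0.07], [0, 0, 0.059, 0, 0.07], [0, 0, 0.059, 0, 0.07], [0, 0, 0.059, 0, 0.03], [0, 0, 0.059, 0, 0.03], [0, 0, 0.059, 0, 0.03], [0, 0, 0.059, 0, 0.03], [0, 0, 0.059, 0, 0.03], [0, 0, 0.03, 0, 0.03], [0, 0, -0.01, 0, 0.03], [0, 0, -0.05, 0, 0.03], [0, 0, -0.065, 0, 0.03], [0, 0, -0.065, 0, 0.03], [0, 0, -0.065, 0, 0.03], [0, 0, -0.065, 0, 0.03]]])

```text
time_s: 27.83
ee_pos: [517.0, -69.5, 144.0]
ee_rot: [179.9, -0.2, -162.3]
force: [-0.6, -0.3, -0.7]
gripper_width: 41.7
```

```bash
python3 - <<'E'
from chk import *
rows((658.2,-16.6,146,172.1),(658.2,-16.6,82.5,172.1))
chk('k2')
E
```

```text
t 27.83 pos [517.  -69.5 144. ] yaw -162.3 w 41.7 F [-0.6 -0.3 -0.7]
(658.2, -16.6, 146, 172.1) -> [-0.1506, 0.0076, -0.002] 25.6 rows>=3.6
(658.2, -16.6, 82.5, 172.1) -> [-0.1506, 0.0076, 0.0615] 25.6 rows>=3.9
37 [244.5 187.1]
39 [244.5 183.4]
41 [244.5 179.8]
```

View pics/k2.png

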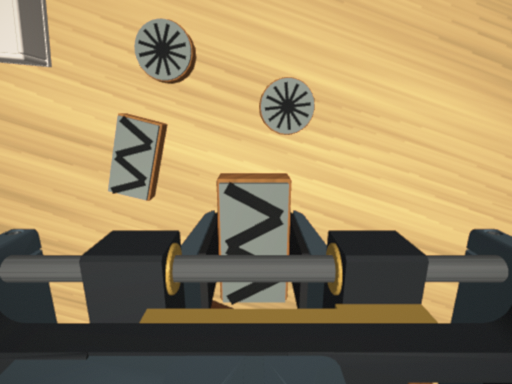

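Request:
jog_arm(deltas=[[[-0.02, 0.001, 0, 5, 0.03], [-0.055, 0.003, 0, 11, 0.03], [-0.095, 0.005, 0, 17, 0.03], [-0.13, 0.007, 0, 22, 0.03], [-0.15, 0.0076, 0, 25.6, 0.03], [-0.1525, 0.0076, 0, 25.6, 0.03], [-0.1525, 0.0076, 0.01, 25.6, 0.03], [-0.1525, 0.0076, 0.03, 25.6, 0.03], [-0.1525, 0.0076, 0.05, 25.6, 0.03], [-0.1525, 0.0076, 0.059, 25.6, 0.03], [-0.1525, 0.0076, 0.062, 25.6, 0.03], [-0.1525, 0.0076, 0.062, 25.6, 0.03], [-0.1525, 0.0076, 0.062, 25.6, 0.03], [-0.1525, 0.0076, 0.062, 25.6, 0.03]]])

```text
time_s: 29.05
ee_pos: [660.7, -16.5, 83.3]
ee_rot: [-180.0, -0.0, 172.1]
force: [-0.6, -0.7, -1.6]
gripper_width: 41.5
```

```bash
python3 - <<'E'
from chk import *
rows((658.2,-16.6,82,172.1),(519.9,-190.4,82,183.1))
snap('wrist','k3')
E
```

```text
t 29.05 pos [660.7 -16.5  83.3] yaw 172.1 w 41.5 F [-0.6 -0.7 -1.6]
(658.2, -16.6, 82, 172.1) -> [0.0024, -0.0004, 0.0013] -0.0 rows>=0.1
(519.9, -190.4, 82, 183.1) -> [0.1154, -0.1917, 0.0013] -11.0 rows>=5.4
```

View pics/k3.png

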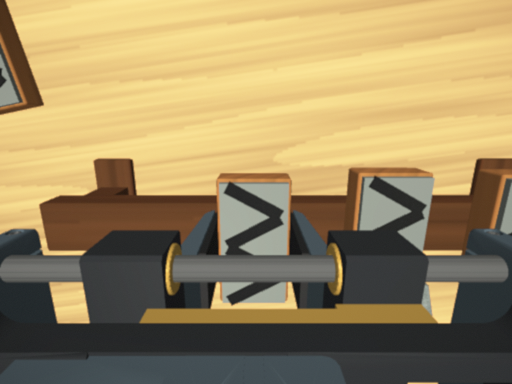

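Request:
jog_arm(deltas=[[[0.0015, 0, 0.0018, 0, 0.03], [0.0015, 0, 0.0018, 0, 0.03], [0.0015, 0, 0.0018, 0, 0.06], [0.0015, 0, 0.0018, 0, 0.06], [0.0015, 0, 0.0018, 0, 0.06], [0.0015, 0, -0.025, 0, 0.06], [0.0015, 0, -0.055, 0, 0.06], [0.02, -0.03, -0.06, -3, 0.07], [0.04, -0.064, -0.06, -6, 0.07], [0.06, -0.098, -0.06, -9, 0.07], [0.08, -0.132, -0.06, -11, 0.07], [0.1, -0.166, -0.05, -11, 0.07], [0.1154, -0.1917, -0.03, -11, 0.07], [0.1154, -0.1917, 0, -11, 0.07], [0.1154, -0.1917, 0, -11, 0.07], [0.1154, -0.1917, 0, -11, 0.07]]])

```text
time_s: 30.43
ee_pos: [519.7, -189.8, 82.7]
ee_rot: [179.9, -0.1, -177.0]
force: [-0.2, 0.7, 0.1]
gripper_width: 70.0
```

```bash
python3 - <<'E'
from chk import *
rows((519.9,-190.4,20.5,183.1))
snap('wrist','l1')
E
```

```text
t 30.43 pos [ 519.7 -189.8   82.7] yaw -177.0 w 70.0 F [-0.2  0.7  0.1]
(519.9, -190.4, 20.5, 183.1) -> [-0.0001, -0.0006, 0.0622] -0.1 rows>=1.5
```

View pics/l1.png

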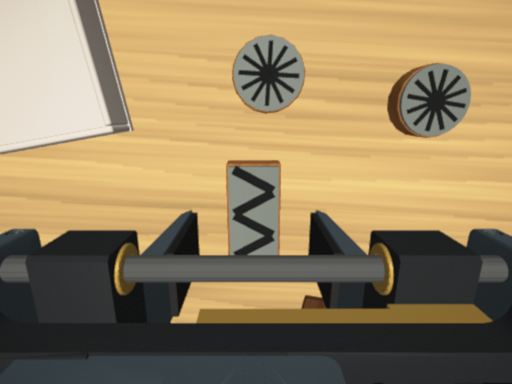

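The fourth block is centred; both rounds are still in place.

Request:
jog_arm(deltas=[[[0, 0, 0.03, 0, 0.07], [0, 0, 0.057, 0, 0.07], [0, 0, 0.0615, 0, 0.07], [0, 0, 0.0615, 0, 0.07], [0, 0, 0.0615, 0, 0.03], [0, 0, 0.0615, 0, 0.03], [0, 0, 0.0615, 0, 0.03], [0, 0, 0.0615, 0, 0.03], [0, 0, 0.0615, 0, 0.03], [0, 0, 0.03, 0, 0.03], [0, 0, -0.01, 0, 0.03], [0, 0, -0.05, 0, 0.03], [0, 0, -0.063, 0, 0.03], [0, 0, -0.063, 0, 0.03], [0, 0, -0.063, 0, 0.03], [0, 0, -0.063, 0, 0.03]]])

```text
time_s: 31.82
ee_pos: [519.2, -189.6, 144.8]
ee_rot: [179.9, -0.2, -176.9]
force: [0.2, -0.0, -0.8]
gripper_width: 42.1
```

```bash
python3 - <<'E'
from chk import *
rows((647.2,-95.9,146,172.1),(647.2,-95.9,82.5,172.1))
chk('l2')
E
```

```text
t 31.82 pos [ 519.2 -189.6  144.8] yaw -176.9 w 42.1 F [ 0.2 -0.  -0.8]
(647.2, -95.9, 146, 172.1) -> [-0.1328, 0.0868, -0.0012] 11.0 rows>=3.8
(647.2, -95.9, 82.5, 172.1) -> [-0.1328, 0.0868, 0.0623] 11.0 rows>=4.1
37 [244.5 186.5]
39 [244.4 182.9]
41 [244.4 179.2]
```

View pics/l2.png

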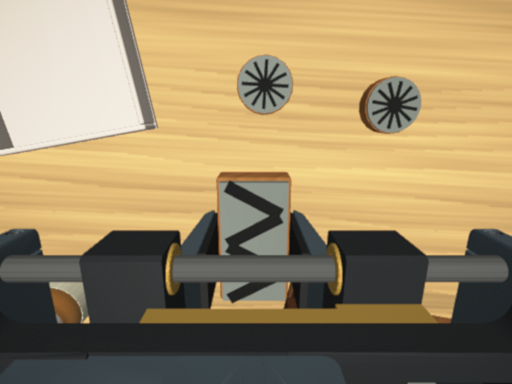

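Request:
jog_arm(deltas=[[[-0.02, 0.013, 0, 3, 0.03], [-0.05, 0.033, 0, 7, 0.03], [-0.085, 0.055, 0, 11, 0.03], [-0.115, 0.075, 0, 11, 0.03], [-0.134, 0.0868, 0, 11, 0.03], [-0.134, 0.0868, 0, 11, 0.03], [-0.134, 0.0868, 0.01, 11, 0.03], [-0.134, 0.0868, 0.03, 11, 0.03], [-0.134, 0.0868, 0.05, 11, 0.03], [-0.134, 0.0868, 0.059, 11, 0.03], [-0.134, 0.0868, 0.0625, 11, 0.03], [-0.134, 0.0868, 0.0625, 11, 0.03], [-0.134, 0.0868, 0.0625, 11, 0.03], [-0.134, 0.0868, 0.0625, 11, 0.03]]])

```text
time_s: 33.03
ee_pos: [649.1, -96.8, 83.6]
ee_rot: [-180.0, -0.0, 172.0]
force: [-0.7, 0.2, -0.9]
gripper_width: 41.4
```

```bash
python3 - <<'E'
from chk import *
rows((647.2,-95.9,82,172.1),(418.9,-184.5,82,180))
snap('wrist','l3')
E
```

```text
t 33.03 pos [649.1 -96.8  83.6] yaw 172.0 w 41.4 F [-0.7  0.2 -0.9]
(647.2, -95.9, 82, 172.1) -> [0.002, 0.0006, 0.0016] -0.1 rows>=0.1
(418.9, -184.5, 82, 180) -> [0.2158, -0.1188, 0.0016] -8.0 rows>=5.9
```

View pics/l3.png

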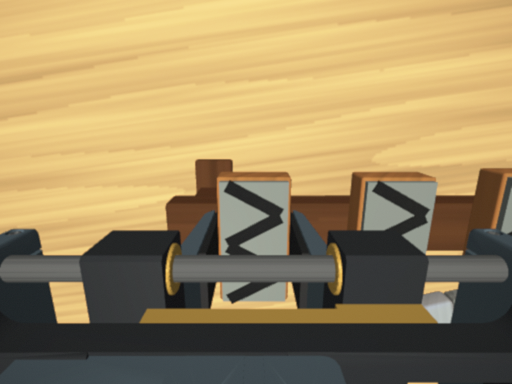

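Request:
jog_arm(deltas=[[[0.001, 0, 0.0018, 0, 0.03], [0.001, 0, 0.0018, 0, 0.03], [0.001, 0, 0.0018, 0, 0.06], [0.001, 0, 0.0018, 0, 0.06], [0.001, 0, 0.0018, 0, 0.06], [0.001, 0, -0.025, 0, 0.06], [0.001, 0, -0.055, 0, 0.06], [0.035, -0.02, -0.06, 7, 0.075], [0.07, -0.039, -0.06, 14, 0.075], [0.105, -0.058, -0.06, 21, 0.075], [0.14, -0.077, -0.06, 28, 0.075], [0.175, -0.096, -0.06, 35, 0.075], [0.205, -0.112, -0.06, 42, 0.075], [0.2158, -0.1188, -0.06, 49, 0.075], [0.2158, -0.1188, -0.06, 56, 0.075], [0.2158, -0.1188, -0.04, 63, 0.075], [0.2158, -0.1188, -0.02, 70.2, 0.075], [0.2158, -0.1188, -0.01, 70.2, 0.075], [0.2158, -0.1188, -0.01, 70.2, 0.075], [0.2158, -0.1188, -0.01, 70.2, 0.075]]])

```text
time_s: 34.75
ee_pos: [419.4, -184.0, 93.8]
ee_rot: [-180.0, -0.0, 101.9]
force: [-0.3, 0.3, 0.3]
gripper_width: 74.6
```

```bash
python3 - <<'E'
from chk import *
rows((418.9,-184.5,20.5,101.8))
im,P=snap('wrist','m1')
import pickle; pickle.dump(P,open('m1.pkl','wb'))
snap('scene','m1s')
E
```

```text
t 34.75 pos [ 419.4 -184.    93.8] yaw 101.9 w 74.6 F [-0.3  0.3  0.3]
(418.9, -184.5, 20.5, 101.8) -> [-0.0004, -0.0006, 0.0733] 0.1 rows>=1.8
```

View pics/m1.png

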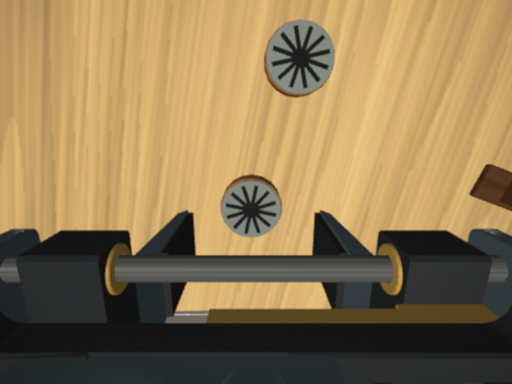

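View pics/m1s.png

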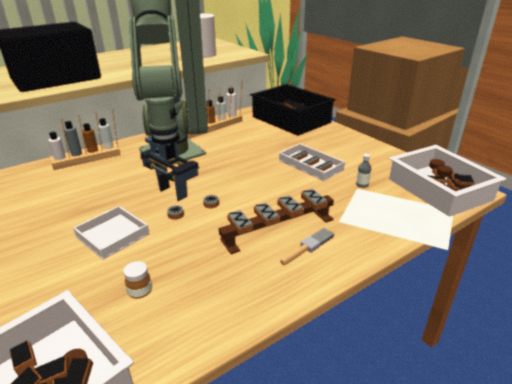

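```bash
python3 - <<'E'
from chk import *
import pickle;P=pickle.load(open('m1.pkl','rb'))
print(toworld(P,[[251.5,207],[300,58]],22))
rows()
E
```

```text
[[ 417.75456844 -183.62807844   22.        ]
 [ 428.85349983  -66.69261387   22.        ]]
t 34.85 pos [ 420.2 -184.3   94.6] yaw 101.9 w 75.4 F [ 1.2  0.1 -0.4]
```

Request:
jog_arm(deltas=[[[0, -0.001, 0.035, 0, 0.075], [0, -0.001, 0.066, 0, 0.075], [0, -0.001, 0.0735, 0, 0.075], [0, -0.001, 0.0735, 0, 0.075], [0, -0.001, 0.0735, 0, 0.04], [0, -0.001, 0.0735, 0, 0.04], [0, -0.001, 0.0735, 0, 0.04], [0, -0.001, 0.0735, 0, 0.04], [0, -0.001, 0.0735, 0, 0.04], [0, -0.001, 0.05, 0, 0.04], [0, -0.001, 0.01, 0, 0.04], [0, -0.001, -0.03, 0, 0.04], [0, -0.001, -0.06, 0, 0.04], [0, -0.001, -0.06, 0, 0.04], [0, -0.001, -0.06, 0, 0.04], [0, -0.001, -0.06, 0, 0.04]]])

```text
time_s: 36.18
ee_pos: [417.8, -183.9, 153.4]
ee_rot: [-180.0, -0.0, 101.9]
force: [-0.3, 0.3, -1.1]
gripper_width: 51.1
```

```bash
python3 - <<'E'
from chk import *
rows((402,-400,152,101.8))
im,P=snap('wrist','m2')
P=env.camera_params('scene');im=cv2.imread('pics/m1s.png')
cv2.imwrite('pics/sq.png',cv2.resize(im[200:262,65:160],None,fx=7,fy=7,interpolation=cv2.INTER_CUBIC))
E
```

```text
t 36.18 pos [ 417.8 -183.9  153.4] yaw 101.9 w 51.1 F [-0.3  0.3 -1.1]
(402, -400, 152, 101.8) -> [-0.2082, -0.0599, 0.0014] 0.1 rows>=5.2
```

View pics/sq.png

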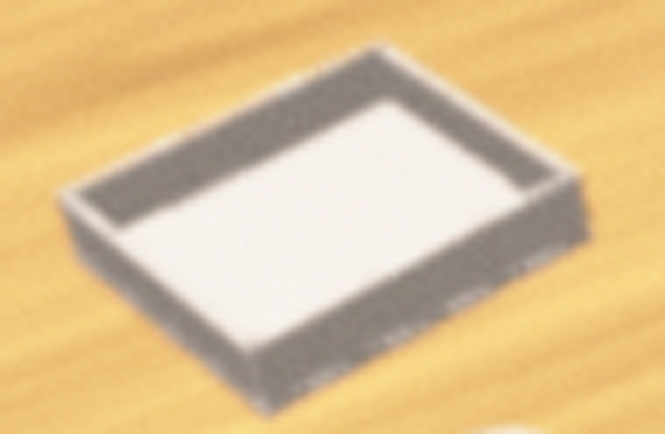

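View pics/m2.png

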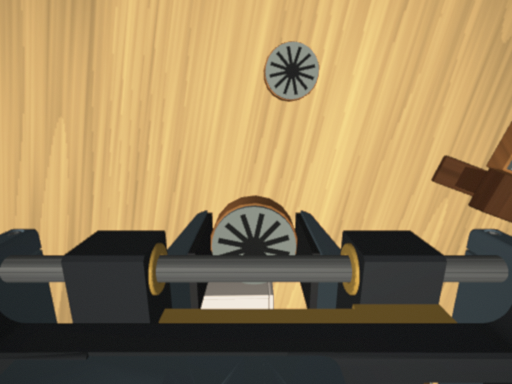

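```bash
python3 - <<'E'
from chk import *
P=env.camera_params('scene')
W=toworld(P,np.array([[380,45],[580,178],[255,352],[62,195]])/7+[64.6,199.6],35)[:,:2]
print(np.round(W),W.mean(0))
for i in range(4):
    v=W[(i+1)%4]-W[i]; print(round(np.linalg.norm(v)),round(np.degrees(np.arctan2(v[1],v[0])),1))
P=env.camera_params('wrist')
E
```

```text
[[ 321. -322.]
 [ 466. -290.]
 [ 499. -432.]
 [ 353. -465.]] [ 409.74000155 -377.17722983]
148 12.7
146 -77.0
149 -167.3
146 102.7
```

```bash
python3 - <<'E'
from h import *
import pickle;P=pickle.load(open('b.pkl','rb'))
print(toworld(P,[[72.5,71]],35))
c=np.array([405.5,-379.5]);a=np.radians(12.5);v=np.array([-np.sin(a),np.cos(a)])
for k in (33,-33):print(np.round(c+k*v,1))
p=c-33*v
rows((*p,153,102.5),(*p,27.5,102.5))
E
```

```text
[[ 460.5820242  -272.47183294   35.        ]]
[ 398.4 -347.3]
[ 412.6 -411.7]
t 36.23 pos [ 417.5 -183.8  152.7] yaw 101.9 w 51.0 F [-1.1  0.4 -0.3]
(np.float64(412.64250725995737), np.float64(-411.7177682349578), 153, 102.5) -> [-0.2221, -0.0516, -0.0003] -0.6 rows>=5.5
(np.float64(412.64250725995737), np.float64(-411.7177682349578), 27.5, 102.5) -> [-0.2221, -0.0516, 0.1252] -0.6 rows>=6.2
```

```bash
python3 - <<'E'
from h import *
import pickle;P=pickle.load(open('b.pkl','rb'))
T=Ro.from_euler('xyz',[180,0,180],degrees=True); tp=np.array([599.5,1.0,350.])  # settled
off=T.inv().apply(P['xyz']-tp); Rc=T.inv()*Ro.from_euler('xyz',P['orientation'],degrees=True)
def cam(pos,yaw):
    T2=Ro.from_euler('xyz',[180,0,yaw],degrees=True)
    return dict(P,xyz=np.array(pos)+T2.apply(off),orientation=(T2*Rc).as_euler('xyz',degrees=True))
Q=cam([519.7,-189.8,82.7],-177); print(Q['xyz'])
for z in(35,0): print(z,toworld(Q,[[131,129],[95,2],[2,152]],z).round(1))
Q=cam([519.2,-189.6,144.8],-176.9)
for z in(35,0): print(z,toworld(Q,[[155,127],[121,0],[0,154]],z).round(1))
b=cv2.imread('pics/b_wrist.png');cv2.imwrite('pics/bsq.png',cv2.resize(b[0:110,0:110],None,fx=5,fy=5,interpolation=cv2.INTER_CUBIC))
l=cv2.imread('pics/l2.png');cv2.imwrite('pics/lsq.png',cv2.resize(l[0:180,0:180],None,fx=3.2,fy=3.2,interpolation=cv2.INTER_CUBIC))
E
```

```text
[ 446.42387983 -195.3548522   236.848992  ]
35 [[ 459.2 -277.9   35. ]
 [ 384.2 -295.5   35. ]
 [ 479.6 -368.2   35. ]]
0 [[ 461.5 -292.2    0. ]
 [ 373.4 -312.9    0. ]
 [ 485.3 -398.2    0. ]]
35 [[ 460.  -281.9   35. ]
 [ 362.3 -305.6   35. ]
 [ 491.6 -423.3   35. ]]
0 [[ 461.8 -293.3    0. ]
 [ 351.2 -320.2    0. ]
 [ 497.7 -453.6    0. ]]
```

View pics/lsq.png

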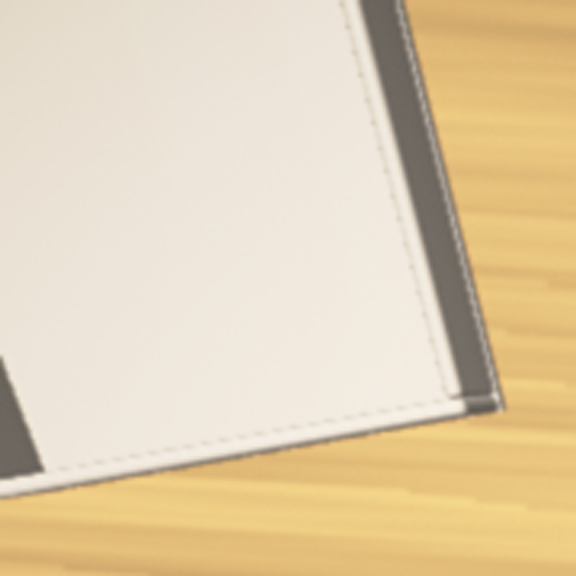

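View pics/bsq.png

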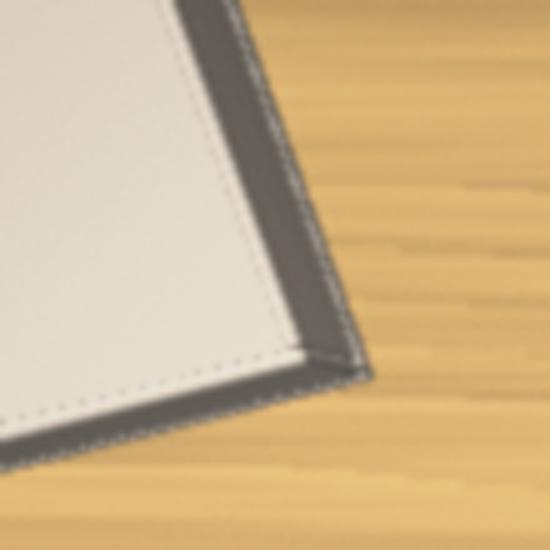

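Request:
jog_arm(deltas=[[[-0.03, -0.007, 0, 0, 0.04], [-0.07, -0.017, 0, 0, 0.04], [-0.11, -0.026, 0, 0, 0.04], [-0.15, -0.035, 0, 0, 0.04], [-0.19, -0.044, 0, 0, 0.04], [-0.218, -0.0516, 0, 0, 0.04], [-0.221, -0.0516, 0.01, 0, 0.04], [-0.221, -0.0516, 0.05, 0, 0.04], [-0.221, -0.0516, 0.09, 0, 0.04], [-0.221, -0.0516, 0.115, 0, 0.04], [-0.221, -0.0516, 0.125, 0, 0.04], [-0.221, -0.0516, 0.125, 0, 0.04], [-0.221, -0.0516, 0.125, 0, 0.04]]])

```text
time_s: 37.32
ee_pos: [412.9, -410.0, 27.4]
ee_rot: [-179.9, -0.2, 101.9]
force: [0.2, -0.1, 0.2]
gripper_width: 51.5
```

```bash
python3 - <<'E'
from chk import *
rows((412.6,-411.7,27,102.5),(429.5,-66,90,101.8))
snap('wrist','m3')
E
```

```text
t 37.32 pos [ 412.9 -410.    27.4] yaw 101.9 w 51.5 F [ 0.2 -0.1  0.2]
(412.6, -411.7, 27, 102.5) -> [-0.0016, -0.0006, 0.0004] -0.6 rows>=0.1
(429.5, -66, 90, 101.8) -> [0.3332, 0.0871, -0.0626] 0.1 rows>=8.4
```

View pics/m3.png

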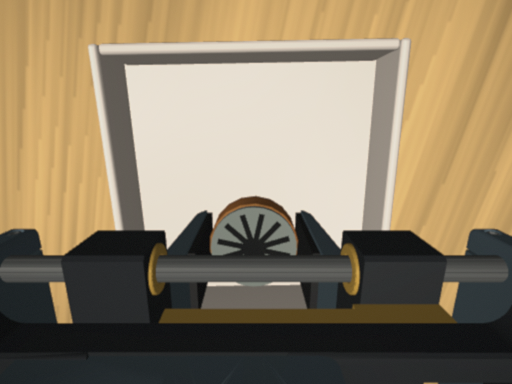

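The round is inside the tray with plenty of clearance. Release, then hover over the second round.

Request:
jog_arm(deltas=[[[0, 0, 0.001, 0, 0.065], [0, 0, 0.001, 0, 0.065], [0, 0, 0.001, 0, 0.065], [0, 0, -0.03, 0, 0.065], [0, 0, -0.07, 0, 0.065], [0.02, 0.005, -0.09, 0, 0.075], [0.06, 0.016, -0.09, 0, 0.075], [0.1, 0.026, -0.09, 0, 0.075], [0.14, 0.037, -0.09, 0, 0.075], [0.18, 0.047, -0.09, 0, 0.075], [0.22, 0.057, -0.09, 0, 0.075], [0.26, 0.068, -0.09, 0, 0.075], [0.3, 0.078, -0.09, 0, 0.075], [0.327, 0.0865, -0.08, 0, 0.075], [0.3332, 0.0871, -0.065, 0, 0.075], [0.3332, 0.0871, -0.065, 0, 0.075], [0.3332, 0.0871, -0.065, 0, 0.075]]])

```text
time_s: 38.78
ee_pos: [430.0, -66.9, 94.0]
ee_rot: [-180.0, -0.0, 101.9]
force: [-0.1, -0.9, 0.5]
gripper_width: 75.0
```

```bash
python3 - <<'E'
from chk import *
im,P=snap('wrist','n1')
rows((429.5,-66,20.5,101.8))
g=cv2.cvtColor(im,cv2.COLOR_BGR2HSV)
import pickle;pickle.dump(P,open('n1.pkl','wb'))
E
```

```text
t 38.83 pos [430.6 -67.6  94.4] yaw 101.9 w 75.1 F [-0.1  0.8 -0.4]
(429.5, -66, 20.5, 101.8) -> [0.0018, -0.0007, 0.0739] 0.1 rows>=1.8
```

View pics/n1.png

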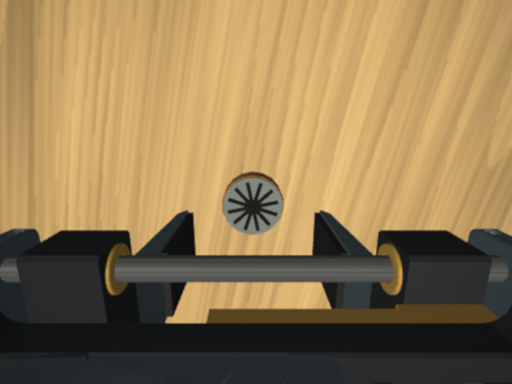

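The round is centred at (253,205), the same spot in the view as the first one. Grasp.

Request:
jog_arm(deltas=[[[0.001, 0, 0.035, 0, 0.075], [0.002, 0, 0.066, 0, 0.075], [0.002, 0, 0.0735, 0, 0.075], [0.002, 0, 0.0735, 0, 0.075], [0.002, 0, 0.0735, 0, 0.04], [0.002, 0, 0.0735, 0, 0.04], [0.002, 0, 0.0735, 0, 0.04], [0.002, 0, 0.0735, 0, 0.04], [0.002, 0, 0.0735, 0, 0.04], [0.002, 0, 0.05, 0, 0.04], [0.002, 0, 0.01, 0, 0.04], [0.002, 0, -0.03, 0, 0.04], [0.002, 0, -0.06, 0, 0.04], [0.002, 0, -0.06, 0, 0.04], [0.002, 0, -0.06, 0, 0.04], [0.002, 0, -0.06, 0, 0.04]]])

```text
time_s: 40.17
ee_pos: [429.0, -65.0, 153.4]
ee_rot: [-179.9, -0.0, 101.9]
force: [-0.6, -0.1, -1.2]
gripper_width: 50.9
```

```bash
python3 - <<'E'
from chk import *
rows((398.4,-347.3,152,102.5),(398.4,-347.3,27,102.5))
E
```

```text
t 40.17 pos [429.  -65.  153.4] yaw 101.9 w 50.9 F [-0.6 -0.1 -1.2]
(398.4, -347.3, 152, 102.5) -> [-0.2699, -0.088, 0.0014] -0.6 rows>=6.8
(398.4, -347.3, 27, 102.5) -> [-0.2699, -0.088, 0.1264] -0.6 rows>=7.5
```

Request:
jog_arm(deltas=[[[-0.03, -0.01, 0, 0, 0.04], [-0.07, -0.023, 0, 0, 0.04], [-0.11, -0.036, 0, 0, 0.04], [-0.15, -0.049, 0, 0, 0.04], [-0.19, -0.062, 0, 0, 0.04], [-0.23, -0.075, 0, 0, 0.04], [-0.26, -0.085, 0, 0, 0.04], [-0.27, -0.088, 0.005, 0, 0.04], [-0.27, -0.088, 0.03, 0, 0.04], [-0.27, -0.088, 0.06, 0, 0.04], [-0.27, -0.088, 0.09, 0, 0.04], [-0.27, -0.088, 0.115, 0, 0.04], [-0.27, -0.088, 0.125, 0, 0.04], [-0.27, -0.088, 0.125, 0, 0.04], [-0.27, -0.088, 0.125, 0, 0.04]]])

```text
time_s: 41.42
ee_pos: [398.6, -346.4, 27.6]
ee_rot: [-179.9, -0.2, 101.9]
force: [0.1, -0.8, -0.8]
gripper_width: 51.6
```

```bash
python3 - <<'E'
from chk import *
rows((500,0,300,180))
snap('wrist','n3')
E
```

```text
t 41.42 pos [ 398.6 -346.4   27.6] yaw 101.9 w 51.6 F [ 0.1 -0.8 -0.8]
(500, 0, 300, 180) -> [0.3181, 0.1706, -0.2724] -78.1 rows>=10.9
```

View pics/n3.png

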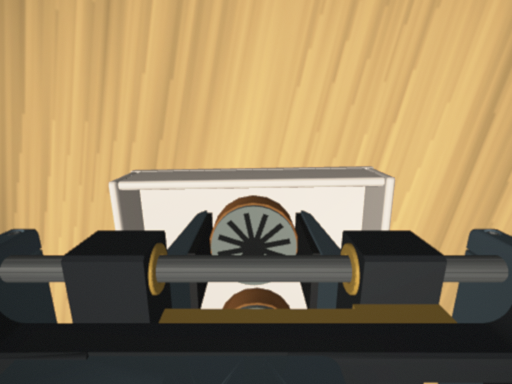

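Request:
jog_arm(deltas=[[[0, 0, 0.001, 0, 0.065], [0, 0, 0.001, 0, 0.065], [0, 0, 0.001, 0, 0.065], [0, 0, -0.03, 0, 0.065], [0, 0, -0.07, 0, 0.065], [0, 0, -0.11, 0, 0.07], [0.02, 0.027, -0.15, -7, 0.07], [0.04, 0.054, -0.17, -14, 0.07], [0.06, 0.08, -0.19, -21, 0.07], [0.085, 0.11, -0.2, -28, 0.07], [0.105, 0.14, -0.22, -35, 0.07], [0.125, 0.17, -0.24, -42, 0.07], [0.15, 0.2, -0.26, -49, 0.07], [0.17, 0.23, -0.28, -56, 0.07], [0.192, 0.256, -0.292, -63, 0.07], [0.215, 0.285, -0.292, -70, 0.07], [0.237, 0.315, -0.292, -70, 0.07], [0.26, 0.345, -0.292, -70, 0.07], [0.28, 0.375, -0.292, -70, 0.07], [0.292, 0.39, -0.292, -70, 0.07]]])

```text
time_s: 43.13
ee_pos: [722.8, 21.8, 320.1]
ee_rot: [179.9, 0.0, 172.0]
force: [-0.3, -0.2, -0.9]
gripper_width: 70.3
```

Request:
jog_arm(deltas=[[[0, 0, 0, 0, 0.07], [0, 0, 0, 0, 0.07], [0, 0, 0, 0, 0.07], [0, 0, 0, 0, 0.07]]])

```text
time_s: 43.47
ee_pos: [720.2, 17.2, 321.6]
ee_rot: [-180.0, 0.0, 171.8]
force: [-0.6, 0.3, -0.3]
gripper_width: 70.2
```

```bash
python3 - <<'E'
from seg import *
rows()
im,P=snap('wrist','o1'); snap('scene','o1s'); snap('side','o1t')
see('side','block1','round1','strip1'); see('scene','paint_bottle','glue_jar','brush')
import pickle;pickle.dump(P,open('o1.pkl','wb'))
E
```

```text
t 43.47 pos [720.2  17.2 321.6] yaw 171.8 w 70.2 F [-0.6  0.3 -0.3]
block1 [([652, -26, 82], 0.76), ([673, 130, 82], 0.76), ([660, 52, 81], 0.67), ([637, -105, 87], 0.58)]
round1 [([393, -350, 26], 0.89), ([408, -416, 27], 0.63)]
strip1 [([467, 376, 30], 0.67), ([640, -105, 86], 0.61), ([408, -416, 27], 0.54), ([411, 364, 27], 0.49)]
paint_bottle [([644, 401, 56], 0.69)]
glue_jar [([681, -395, 48], 0.71)]
brush [([785, 50, 15], 0.9)]
```

View pics/o1.png

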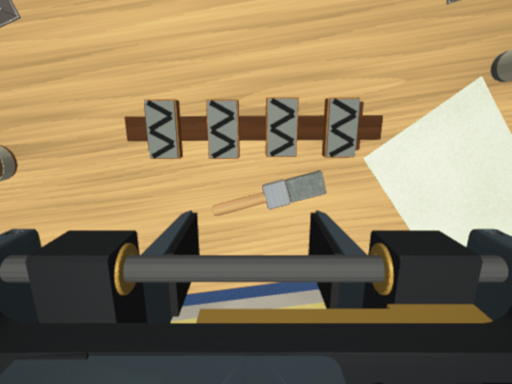

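View pics/o1s.png

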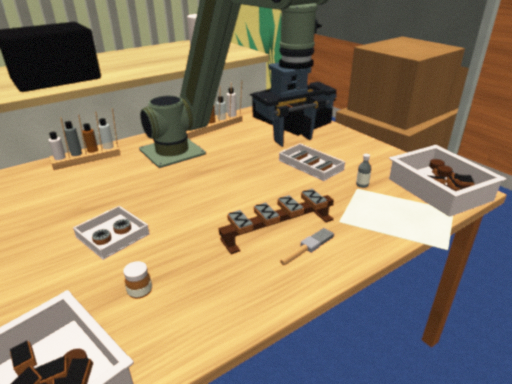

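View pics/o1t.png

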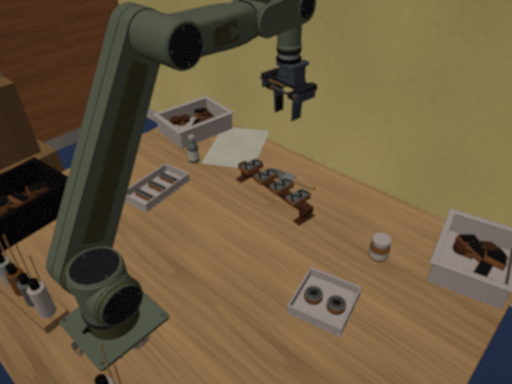

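All sorted. One quick numeric check of the blocks against the rail in this view, then hand in.

```bash
python3 - <<'E'
from seg import *
import pickle;P=pickle.load(open('o1.pkl','rb')); im=cv2.imread('pics/o1.png')
# rail edges in gaps (cols 193,253,312), top plane 60
g=im.astype(int).mean(2)
for c in (135,193,253,312,372): 
    col=g[100:160,c]; print(c,col.round().astype(int)[10:48].tolist())
hsv=cv2.cvtColor(im,cv2.COLOR_BGR2HSV); m=(hsv[...,1]<75).astype(np.uint8); k=np.zeros_like(m);k[90:165,130:370]=1
m=cv2.morphologyEx(m*k,cv2.MORPH_CLOSE,np.ones((5,5)))
cs,_=cv2.findContours(m,cv2.RETR_EXTERNAL,cv2.CHAIN_APPROX_NONE)
a=np.radians(82.1);u=np.array([np.cos(a),np.sin(a)]);n=np.array([u[1],-u[0]])
for c in cs:
    if cv2.contourArea(c)<300: continue
    X=toworld(P,c[:,0],84)[:,:2].astype(np.float32); (cx,s,an)=cv2.minAreaRect(X)
    bx=cv2.boxPoints((cx,s,an)); e=max([bx[1]-bx[0],bx[2]-bx[1]],key=np.linalg.norm)
    d=np.array(cx)-[663.7,23]
    print('across %.1f along %.1f'%(d@n,d@u),np.round(s,1),'ang %.1f'%((np.degrees(np.arctan2(e[1],e[0]))+90)%180-90))
E
```

```text
135 [162, 156, 157, 159, 159, 150, 114, 72, 57, 58, 57, 58, 58, 59, 58, 57, 59, 63, 63, 63, 61, 60, 62, 61, 62, 60, 59, 57, 58, 55, 69, 116, 145, 155, 158, 161, 167, 173]
193 [157, 155, 156, 161, 167, 156, 96, 57, 56, 58, 59, 59, 60, 59, 60, 61, 61, 63, 63, 62, 61, 61, 62, 63, 63, 63, 63, 59, 59, 54, 89, 155, 173, 179, 178, 175, 177, 179]
253 [143, 146, 148, 151, 147, 119, 77, 59, 58, 57, 55, 57, 58, 57, 58, 59, 61, 62, 62, 63, 62, 61, 62, 60, 60, 59, 57, 57, 54, 67, 121, 171, 179, 182, 186, 186, 181, 176]
312 [157, 154, 155, 164, 159, 117, 72, 58, 57, 55, 54, 54, 55, 54, 51, 53, 56, 57, 60, 62, 62, 63, 59, 58, 58, 57, 54, 54, 52, 75, 133, 165, 168, 169, 168, 167, 167, 165]
372 [153, 165, 173, 175, 160, 99, 59, 55, 56, 55, 55, 54, 54, 55, 52, 53, 54, 59, 61, 63, 62, 59, 58, 58, 57, 57, 55, 56, 53, 77, 135, 159, 162, 158, 156, 161, 169, 173]
across 0.9 along -40.1 [37.8 72.5] ang -7.9
across 0.6 along -121.1 [38.9 72.5] ang -7.9
across -0.9 along 118.6 [39. 72.] ang -8.2
across -1.3 along 38.9 [37.  72.5] ang -7.4
```

```bash
python3 -c "
from workcell import env
print(env.job_done()); print(env.state()['time_s'])"
```

```text
the job is handed in; nothing more can be done
None
the job is handed in; nothing more can be done
```

The craft table is cleared, and I handed the job in at about 43.5 s of the 210 s allowed. I moved three slim stamps, including the dry one from the rail, into the oblong tray. The four broad blocks lie across the rail and the two round stamps are in the square tray.

- **Blocks:** in the last wrist picture all four were within 1.5 mm of the rail's centre line. They sat at about +119, +39, -40 and -121 mm along it, each within about 0.5° of square to the rail.
- **Stamps in trays:** the final pictures show all the round and slim stamps well inside their trays. The network marked only two of the three slim stamps there, and it called one block and one round stamp "strip" with middling confidence.
- **Bystanders:** the bottle, jar and brush read within about 3 mm of their first readings.
- **Disagreement:** the scene and side cameras put the square tray's centre 8–9 mm apart. I used the mean, and a tray corner measured by the wrist camera agreed with it to about 3 mm.
- **Disturbances:** I saw no stamp knocked aside and no slackening of the grip.

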